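# Load the bench tumbler with bronze casts and lock it

### The job

Load the tumbler for polishing: swivel its flat cover right off the port, put every bronze fish lying about into the tumbler through the port, then swing the cover fully home again and, last of all, turn the lock collar clockwise until its arm points at the locked mark (it can be turned too far). Leave the other things on the bench as they are.

Things in the scene. Friction and masses are not known exactly. Their poses are not given: they have to be found in the camera images.
- tub: bench tumbler: fixed grey box 300 mm long (its y) by 200 mm wide (its x), flat top at 160 mm; hollow, inner floor at 16 mm, walls 10 mm, top plate 8 mm thick with one round port; a round-topped 18 mm stud stands on the inner floor under the port, up to 45 mm. Origin under its centre on the bench, z up; it may stand turned on the bench
- port (a point): centre of the round 100 mm port, at the level of the tumbler's top (160 mm up), tumbler's own (0, -55 mm)
- pivot (a point): axis of the single upright pivot screw, at the level of the tumbler's top, tumbler's own (0, +55 mm), so 110 mm from the port's centre; the cover and the lock collar both turn on it
- cover (a joint): swing of the flat steel cover (6 mm plate: a 124 mm disc on an arm, top 7 mm above the tumbler's top). 0 rad = against its stop, squarely over the port; grows as it swings anticlockwise seen from above, about the pivot, to a stop at 1.6. The port is clear from about 1.1. It stays where it is left (about 2 N at the knob to move)
- cover_knob (a point): the cover's upright round black knob, 18 mm in diameter and 45 mm tall, 115 mm from the pivot; this point is its half height, 29.5 mm above the tumbler's top. At cover 0 it lies on tumbler's own -y from the pivot, beyond the port's centre
- collar (a joint): turn of the lock collar, a 60 mm dark steel ring captive on the pivot screw above the cover, with an arm carrying an upright round steel grip. Grows clockwise seen from above; 0 = fully slack (arm 190 degrees anticlockwise of the tumbler's x axis), 1.40 rad = on the locked mark, end stop at 1.75. It stays where it is left (about 3 N at the grip to move)
- collar_grip (a point): the collar's upright round steel grip, 18 mm in diameter and 45 mm tall, 70 mm from the pivot; this point is its half height, 38.5 mm above the tumbler's top
- lock_mark (a point): where the centre of the collar's grip is when the arm points at the locked mark, the short black line on the tumbler's top (same height as the grip's centre)
- fish0_c (a point): small cast-bronze fish, a flat fish outline 22 mm thick: 72 mm long with a rounded head at one end and a 26 mm wide tail fin at the other, body 24 mm wide, about 0.16 kg. This point is its centre, 11 mm above what it lies on; x runs along its length towards the head, z up as it lies at the start. Three to five fish are present (an absent one has no pose).
- fish1_c (a point): small cast-bronze fish, a flat fish outline 22 mm thick: 72 mm long with a rounded head at one end and a 26 mm wide tail fin at the other, body 24 mm wide, about 0.16 kg. This point is its centre, 11 mm above what it lies on; x runs along its length towards the head, z up as it lies at the start. Three to five fish are present (an absent one has no pose).
- fish2_c (a point): small cast-bronze fish, a flat fish outline 22 mm thick: 72 mm long with a rounded head at one end and a 26 mm wide tail fin at the other, body 24 mm wide, about 0.16 kg. This point is its centre, 11 mm above what it lies on; x runs along its length towards the head, z up as it lies at the start. Three to five fish are present (an absent one has no pose).
- fish3_c (a point): small cast-bronze fish, a flat fish outline 22 mm thick: 72 mm long with a rounded head at one end and a 26 mm wide tail fin at the other, body 24 mm wide, about 0.16 kg. This point is its centre, 11 mm above what it lies on; x runs along its length towards the head, z up as it lies at the start. Three to five fish are present (an absent one has no pose).
- fish4_c (a point): small cast-bronze fish, a flat fish outline 22 mm thick: 72 mm long with a rounded head at one end and a 26 mm wide tail fin at the other, body 24 mm wide, about 0.16 kg. This point is its centre, 11 mm above what it lies on; x runs along its length towards the head, z up as it lies at the start. Three to five fish are present (an absent one has no pose).
- jar: white jar, 56 mm wide and 60 mm high, standing among the fish; origin under its centre (leave alone)
- brush: brush 180 mm long lying on the bench near the robot; bystander (leave alone)
- hammer: hammer 260 mm long lying at the back; bystander (leave alone)
- bottle: white bottle 66 mm wide, 170 mm high, at the right; origin under its centre (leave alone)
- bowl: plaster bowl 120 mm wide, 50 mm high, at the back; origin under its centre (leave alone)
- tin: steel tin 80 mm wide, 60 mm high, on the left; origin under its centre (leave alone)

How it is judged (in metres and radians):
On the way, in this order (a step that is already met when the one before it is completed fails the run):
1. the cover is swung clear of the port (cover beyond 1.1 rad) (value of joint cover above 1.1 rad), for 0.2 s.
2. every fish present is inside the tumbler (z of fish0_c in the frame of tub between 0.015 and 0.145 m and x of fish0_c in the frame of tub between -0.092 and 0.092 m and y of fish0_c in the frame of tub between -0.142 and 0.142 m and z of fish1_c in the frame of tub between 0.015 and 0.145 m and x of fish1_c in the frame of tub between -0.092 and 0.092 m and y of fish1_c in the frame of tub between -0.142 and 0.142 m and z of fish2_c in the frame of tub between 0.015 and 0.145 m and x of fish2_c in the frame of tub between -0.092 and 0.092 m and y of fish2_c in the frame of tub between -0.142 and 0.142 m and z of fish3_c in the frame of tub between 0.015 and 0.145 m and x of fish3_c in the frame of tub between -0.092 and 0.092 m and y of fish3_c in the frame of tub between -0.142 and 0.142 m and z of fish4_c in the frame of tub between 0.015 and 0.145 m and x of fish4_c in the frame of tub between -0.092 and 0.092 m and y of fish4_c in the frame of tub between -0.142 and 0.142 m), for 0.2 s.
3. the cover is home over the port (cover below 0.1 rad) (value of joint cover below 0.1 rad), for 0.2 s.
4. the collar is on its locked mark (1.26 to 1.54 rad) (value of joint collar between 1.26 and 1.54 rad), for 0.2 s.
At the end, for the whole second after the job is handed in: every fish present lies inside the tumbler below its top plate, the cover is home over the port (within 0.1 rad) and the collar stands within 0.14 rad of its locked mark (1.40 rad), both at rest (all of step 2 and all of step 4 and value of joint cover below 0.1 rad and velocity of joint cover between -0.05 and 0.05 rad/s and velocity of joint collar between -0.05 and 0.05 rad/s); the robot touches nothing.
It fails at once if the jar, bottle, bowl, tin, brush or hammer is pushed more than 60 mm (distance of any of jar, brush, hammer, bottle, bowl, tin from where it was at the start of the episode above 0.06 m).
It fails at once if the jar, bottle or tin is knocked over (angle between any of jar, bottle, tin's own z axis and vertical above 0.6 rad).
Of fish0, fish1, fish2, fish3, fish4 only 3 to 5 are there at a start; the rules pass over those that are not, and their reading is None.
At some moment in a run one of fish0, fish1, fish2, fish3, fish4 may be knocked a few centimetres aside while the robot is not near it.
Once in a run the grip may slacken for a moment while it holds something.
It also fails if it takes over 210 s, if anything falls off the work surface, if the arm or the gripper's body presses on something with over 40 N, if the wrist force passes 120 N, or if a joint passes its speed limit or range.

### The arm

A 6-joint arm with a two-finger parallel gripper is mounted at the origin on the work surface. World frame = base frame: x ahead of the robot, y to its left, z up, the work surface at z = 0. Lengths are in mm, angles in rad, forces in N, time in s.
With the tool pointing down it reaches from about 275 to 1000 mm from the base axis. Payload 8.4 kg.
Tool frame: the origin (TCP) lies at the very end of the fingers, on their centre line; the grasp point (between the pads) lies 19 mm behind it; z points along the fingers, x is the direction in which the jaws open and shut, and the axes are right-handed (so a half turn about z gives the same grasp; the last joint's range is limited). The gripper opens to 85 mm and grips with 20 to 120 N. Pads are 22 mm wide; open, the fingers measure 114 mm over their backs; the gripper's body (76 mm by 85 mm) begins 54 mm behind the grasp point. The pads swing forward as they close: fully open they stand 13 mm farther back than shut.
Start: joints at [-1.127, 0.353, 1.633, -0, 1.155, -0.002], TCP at [269.486, -563.919, 207.381] pointing down, gripper open.
Joint ranges: [-2.63, 2.63], [-0.92, 2.1], [0.06, 2.66], [-1.3, 4.44], [0, 2.69], [-3.02, 3.02]. Speed limits (rad/s): [2.22, 2.22, 2.79, 3.14, 3.14, 3.14].

### API

Orientations are given as [roll, pitch, yaw] about the fixed x, y, z axes, in that order (R = Rz(yaw) Ry(pitch) Rx(roll)).
In Python, from rig import r gives the robot as it stands.
- The arm moves only by the tool arm_command, never from a script. Its argument "targets" is a list of rows, each a list of 6 numbers: the shift along the tool's x, y, z in m, then the turn, a rotation vector about the tool's x, y, z in rad. A call has 1 to 20 rows; each row shifts and turns the commanded pose from where the row before left it, along the tool's axes as they then stand; what a row does not reach is not made up. A row lasts 1/12 s, in which the tool goes at most 41.7 mm and 7.16 degrees, less where a joint would pass 70% of its speed; a pose out of reach is approached as far as the arm can. A call is refused whole if a number of a shift passes 0.0417 or a number of a turn 0.125, either way. A call with a gripper value outside its range is refused whole. "fingers" is the finger opening in m, from 0 to 0.0854, set as the call begins (left out, the last holds). The fingers move at their own pace and stop on an object; "squeeze" is the grip in N (left out, the last holds). Time passes only in rows, so rows that do not move let the fingers close. It gives the time, the measured TCP pose, the force and the opening at its end, in the units of the state.
- r.sense(): the state, without advancing time (a new reading comes with each control period).
- r.grab_frame(name): name is "side" or "top"; returns a dict with "image" (480x640x3 uint8, blue, green, red), "fx", "fy", "cx", "cy" (pixels), "xyz" and "orientation" of the camera in the world. Camera axes: x right, y down, z forward; pixel columns grow to the right and rows downward; lengths in mm; the calibration is good to about 2 mm. A picture is of the moment at which its call begins. There is no depth.
- r.sign_off(): hands the job in, once; it reports no verdict.
The state is a dict: "clock": time; "qpos": joint angles; "qvel": joint speeds; "joint_efforts": joint torques, N m; "eef_pos": TCP position; "tcp_rot": TCP orientation; "contact_force": force on the tool from outside, world axes, zero at the start; "wrist_torque": the same for the moment, N m; "opening": opening from 0.0 (shut) to 1.0 (fully open).
Only numpy, scipy, OpenCV 4.12 (cv2) and the standard library are available. Lean on these libraries where they do the work, as an engineer would, in place of code of your own. Each camera call takes 0.05 s, during which the arm holds its last target.

## Working session

There is one attempt and no reset: what is moved stays moved. The work goes in short steps, Python scripts to look and compute and a tool call to move; the robot and the scene stay as the last step left them, time stands still between calls to the robot, and variables do not carry over. Pictures are saved under pics/ and viewed, and the job is handed in when it is done.

Besides the shell and the picture viewer there is one more tool, called as name(argument=value, ...), one argument or row to a line, values as JSON. arm_command: Moves the arm, as the interface text tells. Its arguments: {"type":"object","properties":{"targets":{"type":"array"},"fingers":{"type":"number"},"squeeze":{"type":"number"}},"required":["targets"]}

```bash
ls; mkdir -p pics
python3 - <<'E'
from rig import r
import cv2,json
print(r.sense())
for n in("side","top"):
    f=r.grab_frame(n); cv2.imwrite(f"pics/{n}0.png",f["image"]); print({k:v for k,v in f.items() if k!="image"})
E
```

```text
pics
{'clock': 0.0, 'qpos': array([-1.12738627e+00,  3.53643647e-01,  1.63413314e+00,  5.70576581e-05,
        1.15521173e+00, -2.39691406e-03]), 'qvel': array([-0.00122273, -0.00044304, -0.00097084, -0.00050692,  0.00047055,
       -0.00055373]), 'joint_efforts': array([-3.38245831e-03, -6.05272794e+01, -3.42063832e+01, -3.85959056e-04,
        9.51005670e-03, -7.00952069e-05]), 'eef_pos': array([ 269.29039581, -563.44222251,  206.66494804]), 'tcp_rot': array([-3.14153714e+00,  1.39573897e-03, -1.12501239e+00]), 'contact_force': array([0.01250737, 0.31185846, 0.61059844]), 'wrist_torque': array([-0.00139677,  0.012591  , -0.04236541]), 'opening': 1.0016916974267098}
{'fx': 446.9726367264831, 'fy': 446.9726367264831, 'cx': 314.6452377006314, 'cy': 240.7676923028242, 'xyz': array([ 304.10445461, -792.14949198,  815.04374877]), 'orientation': array([-2.25312518, -0.01429387, -0.28081284])}
{'fx': 612.51691683243, 'fy': 612.51691683243, 'cx': 324.3992497434346, 'cy': 233.43450977666137, 'xyz': array([ 456.13824804,  -22.67949601, 1977.11386951]), 'orientation': array([-3.09596947, -0.00537755, -1.54850629])}
```

View pics/side0.png

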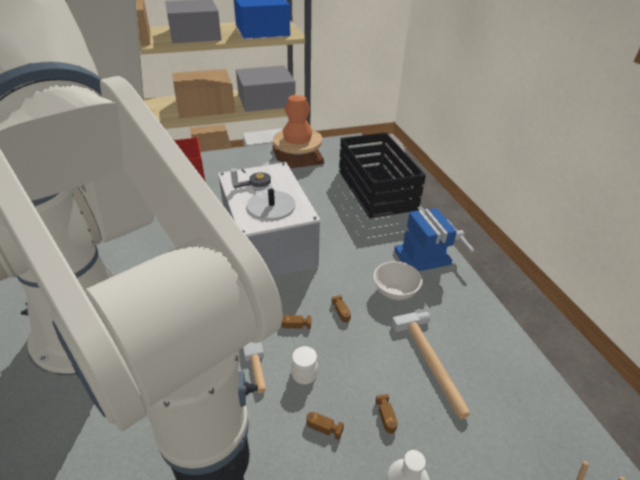

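View pics/top0.png

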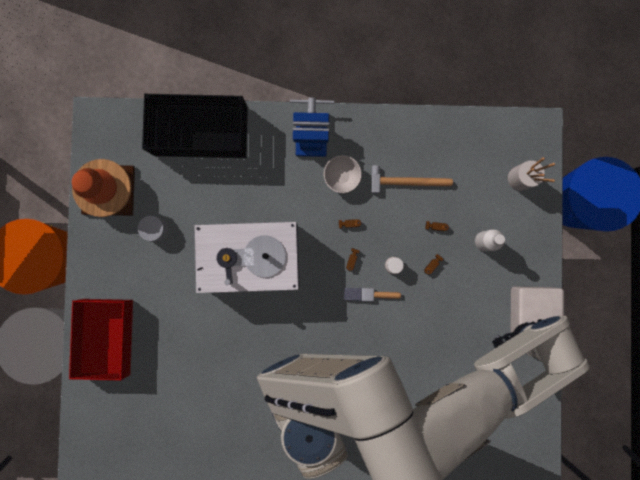

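```bash
cat > h.py <<'E'
import numpy as np,cv2
from scipy.spatial.transform import Rotation as Ro
from rig import r
def ray(f,u,v,z):
    R=Ro.from_euler('xyz',f["orientation"]).as_matrix()
    d=R@np.array([(u-f["cx"])/f["fx"],(v-f["cy"])/f["fy"],1.])
    o=np.array(f["xyz"]); return o+d*(z-o[2])/d[2]
def proj(f,p):
    R=Ro.from_euler('xyz',f["orientation"]).as_matrix()
    c=R.T@(np.array(p,float)-f["xyz"]); return f["fx"]*c[0]/c[2]+f["cx"],f["fy"]*c[1]/c[2]+f["cy"]
def fish(f,z=11,amin=60):
    hsv=cv2.cvtColor(f["image"],cv2.COLOR_BGR2HSV)
    m=cv2.inRange(hsv,(5,140,30),(22,255,170))
    out=[]
    cs,_=cv2.findContours(m,cv2.RETR_EXTERNAL,cv2.CHAIN_APPROX_NONE)
    for c in cs:
        a=cv2.contourArea(c)
        if amin<a<1500:
            P=np.array([ray(f,*q[0],z)[:2] for q in c]).astype(np.float32)
            (cx,cy),(w,h),an=cv2.minAreaRect(P)
            M=np.zeros(m.shape,np.uint8); cv2.drawContours(M,[c],-1,255,-1)
            ys,xs=np.nonzero(M); Q=np.array([ray(f,x,y,z)[:2] for x,y in zip(xs,ys)])
            mu=Q.mean(0); ev,V=np.linalg.eigh(np.cov((Q-mu).T))
            ax=V[:,1]; 
            s=(Q-mu)@ax
            out.append(dict(px=tuple(c.reshape(-1,2).mean(0).round(0)),area=a,mu=mu.round(1),rect=(round(cx,1),round(cy,1)),size=(round(w),round(h)),ang=round(float(np.arctan2(ax[1],ax[0])),3)))
    return out
E
python3 - <<'E'
from h import *
for n in("top","side"):
    f=r.grab_frame(n)
    print(n)
    for o in fish(f): print(o)
f=r.grab_frame("top")
c=f["image"][210:310,180:420]; cv2.imwrite("pics/tz.png",cv2.resize(c,None,fx=3.3,fy=3.3,interpolation=cv2.INTER_CUBIC))
f=r.grab_frame("side")
c=f["image"][150:290,200:340]; cv2.imwrite("pics/sz.png",cv2.resize(c,None,fx=4,fy=4,interpolation=cv2.INTER_CUBIC))
E
```

```text
top
{'px': (np.float64(433.0), np.float64(264.0)), 'area': 117.0, 'mu': array([ 453.8, -380.9]), 'rect': (454.6, -381.7), 'size': (23, 67), 'ang': 2.463}
{'px': (np.float64(352.0), np.float64(259.0)), 'area': 96.5, 'mu': array([ 464. , -121.5]), 'rect': (464.4, -122.2), 'size': (21, 66), 'ang': 2.836}
{'px': (np.float64(436.0), np.float64(226.0)), 'area': 106.0, 'mu': array([ 577.9, -391.9]), 'rect': (577.6, -391.4), 'size': (68, 23), 'ang': 1.486}
{'px': (np.float64(350.0), np.float64(223.0)), 'area': 96.5, 'mu': array([ 580.8, -111.3]), 'rect': (581.1, -111.1), 'size': (21, 68), 'ang': 1.646}
{'px': (np.float64(99.0), np.float64(188.0)), 'area': 1313.5, 'mu': array([683.7, 710.2]), 'rect': (682.3, 706.8), 'size': (157, 126), 'ang': 1.234}
{'px': (np.float64(129.0), np.float64(174.0)), 'area': 62.0, 'mu': array([730.3, 604.6]), 'rect': (721.9, 607.2), 'size': (55, 29), 'ang': -2.9}
side
{'px': (np.float64(325.0), np.float64(425.0)), 'area': 348.0, 'mu': array([ 453.6, -380.1]), 'rect': (453.5, -379.5), 'size': (27, 68), 'ang': 2.478}
{'px': (np.float64(386.0), np.float64(413.0)), 'area': 327.5, 'mu': array([ 576.7, -390.8]), 'rect': (577.0, -389.9), 'size': (74, 23), 'ang': 1.459}
{'px': (np.float64(296.0), np.float64(322.0)), 'area': 195.5, 'mu': array([ 463.2, -120. ]), 'rect': (465.1, -118.4), 'size': (30, 61), 'ang': 2.859}
{'px': (np.float64(340.0), np.float64(309.0)), 'area': 109.0, 'mu': array([ 576.6, -108.5]), 'rect': (577.2, -109.6), 'size': (75, 21), 'ang': 1.584}
{'px': (np.float64(297.0), np.float64(121.0)), 'area': 826.5, 'mu': array([739.8, 946.1]), 'rect': (744.0, 970.9), 'size': (446, 106), 'ang': 1.326}
```

View pics/tz.png

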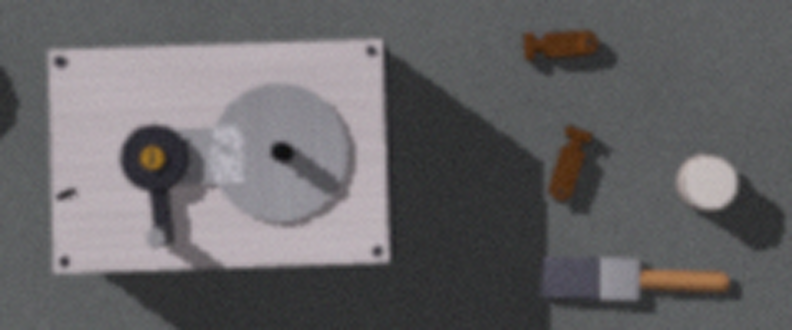

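View pics/sz.png

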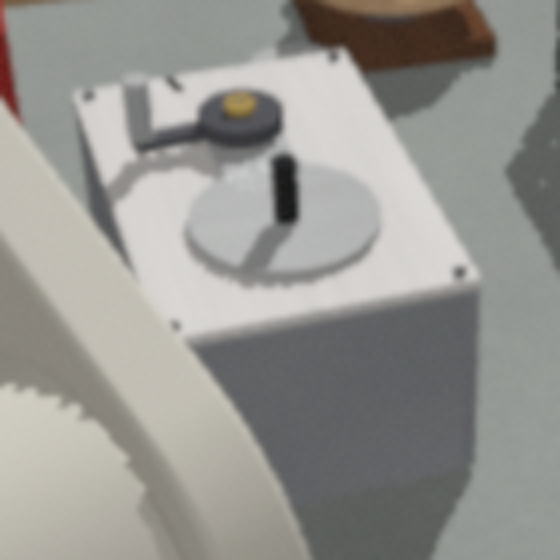

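Run:
```python
from h import *
f=r.grab_frame("top")
g=f["image"].copy(); hsv=cv2.cvtColor(g,cv2.COLOR_BGR2HSV)
m=cv2.inRange(hsv,(0,0,130),(180,60,255)); m[:, :180]=0; m[:, 310:]=0; m[:210]=0; m[310:]=0
c=max(cv2.findContours(m,cv2.RETR_EXTERNAL,cv2.CHAIN_APPROX_NONE)[0],key=cv2.contourArea)
P=np.array([ray(f,*q[0],160)[:2] for q in c],np.float32)
rc=cv2.minAreaRect(P);print(rc)
an=rc[2] if rc[1][0]<rc[1][1] else rc[2]-90
th=np.deg2rad(an); print("x axis yaw",th)
for t in np.array([[0,55],[0,-55]]):
    R=np.array([[np.cos(th),-np.sin(th)],[np.sin(th),np.cos(th)]]); print(R@t+rc[0])
# zoom pixels: knob top tz(283,152) -> etc
for nm,(u,v),z in [("pivot gold",(152/3.3+180,158/3.3+210),160+25),("knob",(282/3.3+180,151/3.3+210),212),("disc",(283/3.3+180,153/3.3+210),167),("grip",(157/3.3+180,238/3.3+210),221),("mark",(67/3.3+180,194/3.3+210),160)]: print(nm,ray(f,u,v,z))
f=r.grab_frame("side")
for nm,(u,v),z in [("knobtop",(284/4+200,158/4+150),212),("knobbase",(287/4+200,219/4+150),167),("griptop",(136/4+200,80/4+150),221),("BR",(475/4+200,283/4+150),160),("TR",(345/4+200,50/4+150),160),("TL",(76/4+200,95/4+150),160),("gold",(240/4+200,105/4+150),185)]: print(nm,ray(f,u,v,z))
```

```text
((465.17327880859375, 201.51809692382812), (201.0490264892578, 300.77227783203125), 3.276857614517212)
x axis yaw 0.057191954492372486
[462.02943584 256.42817115]
[468.31712178 146.6080227 ]
pivot gold [460.21977703 255.10070049 185.        ]
knob [468.78566334 137.82507375 212.        ]
disc [467.3408526  140.97550518 167.        ]
grip [391.04954987 243.1473179  221.        ]
mark [426.33843161 334.14751889 160.        ]
knobtop [469.33591031 140.99730383 212.        ]
knobbase [468.87857807 139.86439954 167.        ]
griptop [393.03853385 243.56669316 221.        ]
BR [567.94680226  52.35725636 160.        ]
TR [557.16903206 354.4687059  160.        ]
TL [358.27089177 339.79226477 160.        ]
gold [461.50895672 255.34532194 185.        ]
```

```bash
cat >> h.py <<'E'
def plan(x,y,z,yaw=None):
    s=r.sense(); p=s["eef_pos"]; R=Ro.from_euler('xyz',s["tcp_rot"]).as_matrix()
    Y=s["tcp_rot"][2]
    # levelled frame
    if yaw is None: yaw=Y
    t=(yaw-Y+np.pi)%(2*np.pi)-np.pi
    d=np.array([x,y,z],float)-p
    def tl(yw): return np.array([np.cos(yw)*d[0]+np.sin(yw)*d[1], np.sin(yw)*d[0]-np.cos(yw)*d[1], -d[2]])/1000
    print("t",round(s["clock"],2),"pos",p.round(1),"rpy",s["tcp_rot"].round(3),"q1,q6",s["qpos"][[0,5]].round(2),"open",round(s["opening"]*85.4,1),"F",s["contact_force"].round(1))
    print(" tool shift now",tl(Y).round(4)," turn about tool z",round(-t,3)," shift after turn",tl(yaw).round(4), "norm",round(np.linalg.norm(d),1))
E
python3 - <<'E'
from h import *
plan(468.6,141.6,300,0.057)
E
```

```text
t 0.4 pos [ 269.4 -563.8  207.3] rpy [ 3.142  0.    -1.125] q1,q6 [-1.13 -0.  ] open 85.4 F [-0.3  0.1 -0.3]
 tool shift now [-0.5506 -0.4839 -0.0927]  turn about tool z -1.182  shift after turn [ 0.239  -0.6929 -0.0927] norm 738.8
```

arm_command(
  targets=[
    [0, 0, -0.0093, 0, 0, -0.1182],
    [0, 0, -0.0093, 0, 0, -0.1182],
    [0, 0, -0.0093, 0, 0, -0.1182],
    [0, 0, -0.0093, 0, 0, -0.1182],
    [0, 0, -0.0093, 0, 0, -0.1182],
    [0, 0, -0.0093, 0, 0, -0.1182],
    [0, 0, -0.0093, 0, 0, -0.1182],
    [0, 0, -0.0093, 0, 0, -0.1182],
    [0, 0, -0.0093, 0, 0, -0.1182],
    [0, 0, -0.0093, 0, 0, -0.1182],
  ],
  fingers=0.04,
  squeeze=30,
)

```text
clock: 1.23
eef_pos: [269.4, -563.9, 300.9]
tcp_rot: [3.142, 0.0, 0.063]
contact_force: [0.5, 0.4, -0.1]
opening: 0.468
```

arm_command(
  targets=[
    [0.012, -0.0346, 0, 0, 0, 0],
    [0.012, -0.0346, 0, 0, 0, 0],
    [0.012, -0.0346, 0, 0, 0, 0],
    [0.012, -0.0346, 0, 0, 0, 0],
    [0.012, -0.0346, 0, 0, 0, 0],
    [0.012, -0.0346, 0, 0, 0, 0],
    [0.012, -0.0346, 0, 0, 0, 0],
    [0.012, -0.0346, 0, 0, 0, 0],
    [0.012, -0.0346, 0, 0, 0, 0],
    [0.012, -0.0346, 0, 0, 0, 0],
    [0.012, -0.0346, 0, 0, 0, 0],
    [0.012, -0.0346, 0, 0, 0, 0],
    [0.012, -0.0346, 0, 0, 0, 0],
    [0.012, -0.0346, 0, 0, 0, 0],
    [0.012, -0.0346, 0, 0, 0, 0],
    [0.012, -0.0346, 0, 0, 0, 0],
    [0.012, -0.0346, 0, 0, 0, 0],
    [0.012, -0.0346, 0, 0, 0, 0],
    [0.012, -0.0346, 0, 0, 0, 0],
    [0.012, -0.0346, 0, 0, 0, 0],
  ],
)

```text
clock: 2.9
eef_pos: [469.8, 142.6, 300.6]
tcp_rot: [-3.142, -0.001, 0.057]
contact_force: [0.9, -0.3, 0.6]
opening: 0.466
```

Run:
```python
from h import *
for n in("top","side"):
    f=r.grab_frame(n); cv2.imwrite(f"pics/{n}1.png",f["image"])
    print(n)
    for o in fish(f): print(o)
plan(468.6,141.6,190,0.057)
```

```text
top
{'px': (np.float64(433.0), np.float64(264.0)), 'area': 121.5, 'mu': array([ 454. , -381.4]), 'rect': (454.6, -381.7), 'size': (23, 67), 'ang': 2.453}
{'px': (np.float64(352.0), np.float64(259.0)), 'area': 98.5, 'mu': array([ 464. , -121.7]), 'rect': (464.8, -122.3), 'size': (21, 67), 'ang': 2.837}
{'px': (np.float64(436.0), np.float64(226.0)), 'area': 100.0, 'mu': array([ 578. , -392.1]), 'rect': (578.2, -391.6), 'size': (69, 21), 'ang': 1.489}
{'px': (np.float64(349.0), np.float64(223.0)), 'area': 101.0, 'mu': array([ 581.1, -112.4]), 'rect': (581.0, -111.3), 'size': (21, 68), 'ang': 1.635}
{'px': (np.float64(125.0), np.float64(202.0)), 'area': 63.5, 'mu': array([633., 609.]), 'rect': (639.3, 617.0), 'size': (84, 48), 'ang': 2.826}
{'px': (np.float64(96.0), np.float64(188.0)), 'area': 1303.5, 'mu': array([683.9, 711. ]), 'rect': (679.1, 710.2), 'size': (129, 148), 'ang': 1.241}
{'px': (np.float64(129.0), np.float64(175.0)), 'area': 66.0, 'mu': array([727.6, 604.4]), 'rect': (720.2, 598.7), 'size': (73, 32), 'ang': -2.823}
side
{'px': (np.float64(325.0), np.float64(425.0)), 'area
[... 230 characters left out ...]
3), 'ang': 1.435}
{'px': (np.float64(296.0), np.float64(322.0)), 'area': 186.5, 'mu': array([ 461.7, -120.3]), 'rect': (463.6, -120.1), 'size': (29, 64), 'ang': 2.834}
{'px': (np.float64(340.0), np.float64(309.0)), 'area': 77.5, 'mu': array([ 575.6, -111. ]), 'rect': (577.2, -110.0), 'size': (17, 75), 'ang': 1.621}
{'px': (np.float64(299.0), np.float64(124.0)), 'area': 563.0, 'mu': array([738.2, 909.2]), 'rect': (754.6, 966.0), 'size': (428, 103), 'ang': 1.242}
t 3.0 pos [470.7 145.  300.3] rpy [-3.14e+00 -1.00e-03  6.10e-02] q1,q6 [0.29 0.23] open 40.2 F [ 0.2 -0.7  0.6]
 tool shift now [-0.0023  0.0032  0.1103]  turn about tool z 0.004  shift after turn [-0.0023  0.0032  0.1103] norm 110.4
```

View pics/top1.png

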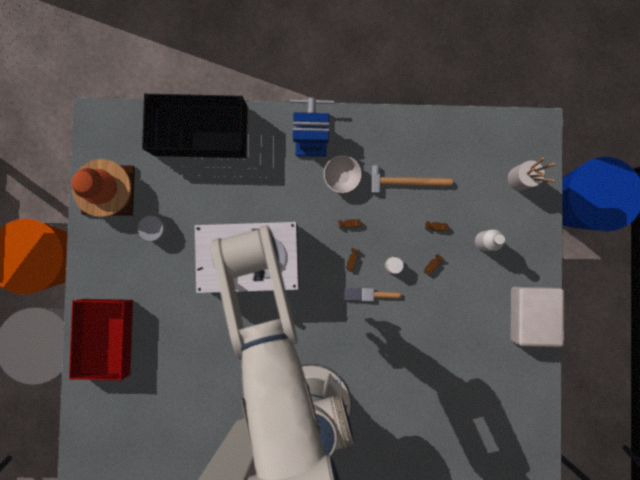

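View pics/side1.png

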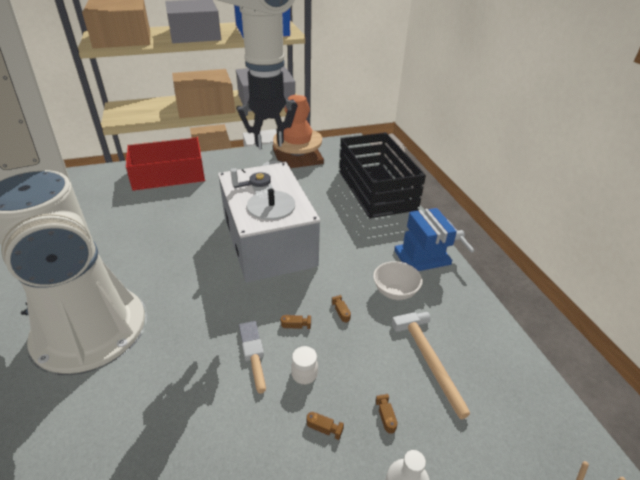

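arm_command(
  targets=[
    [-0.001, 0, 0, 0, 0, 0],
    [0, 0, 0, 0, 0, 0],
    [0, 0, 0.015, 0, 0, 0],
    [0, 0, 0.015, 0, 0, 0],
    [0, 0, 0.015, 0, 0, 0],
    [0, 0, 0.015, 0, 0, 0],
    [0, 0, 0.015, 0, 0, 0],
    [0, 0, 0.015, 0, 0, 0],
    [0, 0, 0.01, 0, 0, 0],
    [0, 0, 0.01, 0, 0, 0],
    [0, 0, 0.006, 0, 0, 0],
    [0, 0, 0, 0, 0, 0],
  ],
)

```text
clock: 4.0
eef_pos: [468.1, 140.0, 183.5]
tcp_rot: [3.141, 0.001, 0.056]
contact_force: [-0.3, -1.3, 0.9]
opening: 0.47
```

Run:
```python
from h import *
plan(468.6,141.6,185,0.057)
f=r.grab_frame("side"); cv2.imwrite("pics/s2.png",cv2.resize(f["image"][120:290,200:360],None,fx=3.5,fy=3.5,interpolation=cv2.INTER_CUBIC))
```

```text
t 4.0 pos [468.1 140.  183.5] rpy [3.141e+00 1.000e-03 5.600e-02] q1,q6 [0.29 0.23] open 40.2 F [-0.3 -1.3  0.9]
 tool shift now [ 0.0006 -0.0016 -0.0015]  turn about tool z -0.001  shift after turn [ 0.0006 -0.0016 -0.0015] norm 2.3
```

View pics/s2.png

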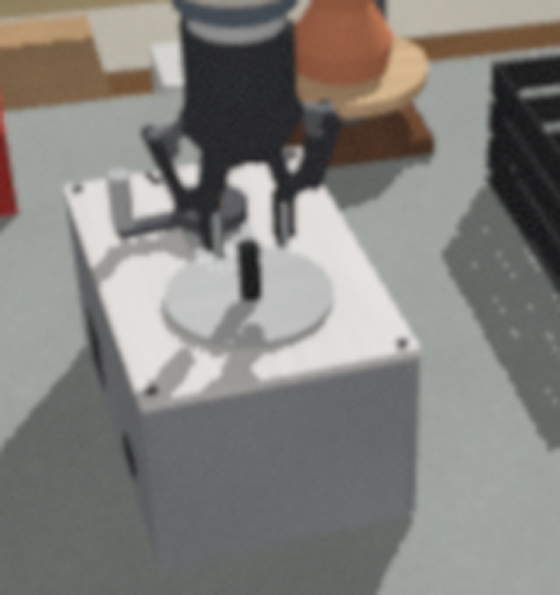

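Run:
```python
from h import *
f=r.grab_frame("side")
for p in [(448,140,183),(488,140,183),(448,140,195),(488,140,195),(468.6,141.6,212),(468.6,141.6,167)]:
    u,v=proj(f,p); print(p,(u-200)*3.5,(v-120)*3.5)
c=f["image"][165:215,240:300]
cv2.imwrite("pics/s3.png",cv2.resize(c,None,fx=10,fy=10,interpolation=cv2.INTER_CUBIC))
```

```text
(448, 140, 183) 221.50179490235726 282.34698497787053
(488, 140, 183) 276.0096952693174 274.38817892170044
(448, 140, 195) 220.5234331470711 268.3407388676921
(488, 140, 195) 275.4057596272637 260.4398361522503
(468.6, 141.6, 212) 247.30824931744348 242.94899380946012
(468.6, 141.6, 167) 250.25892949161832 295.37239293497305
```

View pics/s3.png

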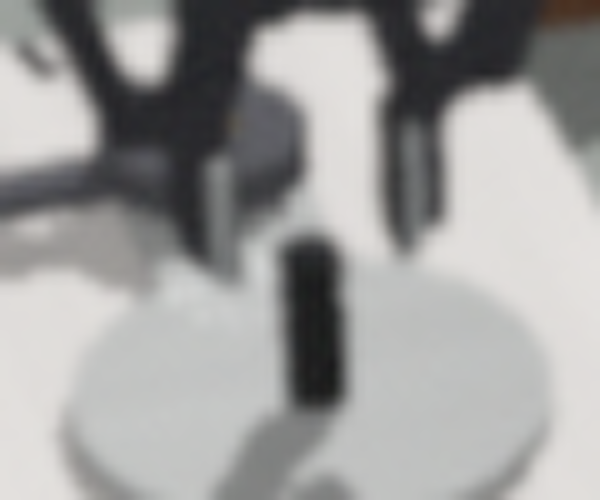

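Run:
```python
from h import *
f=r.grab_frame("top")
c=f["image"][200:320,180:320]
cv2.imwrite("pics/t3.png",cv2.resize(c,None,fx=5,fy=5,interpolation=cv2.INTER_CUBIC))
```

```text
(no output)
```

View pics/t3.png

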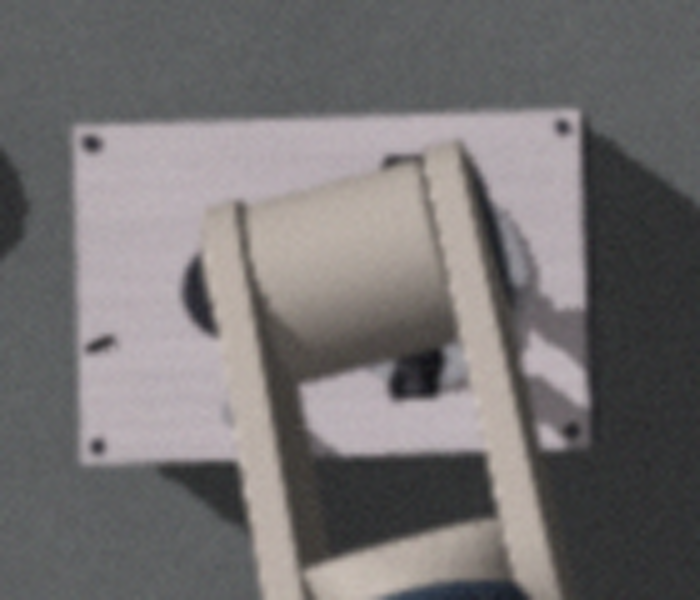

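Run:
```python
from h import *
f=r.grab_frame("top")
for z in (200,230,250):
    print(z,proj(f,(468,140,z)),proj(f,(528,140,z)),proj(f,(408,140,z)), ray(f,261.8,253.5,z))
```

```text
200 (np.float64(265.0724960489135), np.float64(256.0501041177593)) (np.float64(265.6247647155837), np.float64(235.3699617700955)) (np.float64(264.51851794556325), np.float64(276.7942576904128)) [475.17232557 149.67529188 200.        ]
230 (np.float64(264.11031292031686), np.float64(255.95825046378096)) (np.float64(264.6735606890767), np.float64(234.92367343368602)) (np.float64(263.54529174471475), np.float64(277.0590556529562)) [474.85100551 146.76571826 230.        ]
250 (np.float64(263.45028555954286), np.float64(255.8952417464059)) (np.float64(264.02109379304096), np.float64(234.6175473477155)) (np.float64(262.87765926791576), np.float64(277.2407068656239)) [474.63679214 144.82600251 250.        ]
```

arm_command(
  targets=[
    [0, 0, 0.003, 0, 0, 0],
    [0, 0, 0.003, 0, 0, 0],
    [0, 0, 0, 0, 0, 0],
    [0, 0, 0, 0, 0, 0],
    [0, 0, 0, 0, 0, 0],
    [0, 0, 0, 0, 0, 0],
    [0, 0, 0, 0, 0, 0],
  ],
  fingers=0.022,
  squeeze=20,
)

```text
clock: 4.78
eef_pos: [468.7, 140.6, 178.5]
tcp_rot: [-3.142, -0.0, 0.057]
contact_force: [-0.2, 0.5, -0.5]
opening: 0.263
```

Run:
```python
from h import *
plan(468.6,141.6,178,0.057)
f=r.grab_frame("side")
c=f["image"][165:215,240:300]
cv2.imwrite("pics/s4.png",cv2.resize(c,None,fx=10,fy=10,interpolation=cv2.INTER_CUBIC))
```

```text
t 4.78 pos [468.7 140.6 178.5] rpy [-3.142 -0.     0.057] q1,q6 [0.29 0.23] open 22.4 F [-0.2  0.5 -0.5]
 tool shift now [-0.0001 -0.001   0.0005]  turn about tool z 0.0  shift after turn [-0.0001 -0.001   0.0005] norm 1.1
```

View pics/s4.png

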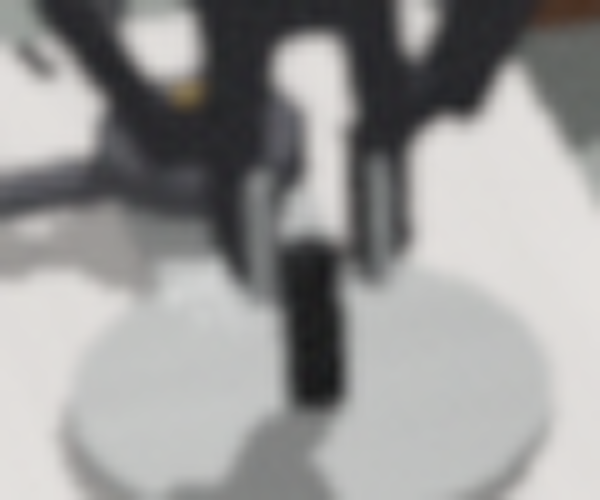

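arm_command(
  targets=[
    [0, 0, 0, 0, 0, 0],
    [0, 0, 0, 0, 0, 0],
    [0, 0, 0, 0, 0, 0],
    [0, 0, 0, 0, 0, 0],
    [0, 0, 0, 0, 0, 0],
  ],
  fingers=0.012,
  squeeze=20,
)

```text
clock: 5.25
eef_pos: [468.7, 140.6, 178.5]
tcp_rot: [-3.142, -0.0, 0.057]
contact_force: [-0.8, -0.2, 2.5]
opening: 0.194
```

Run:
```python
from h import *
plan(468.6,141.6,178,0.057)
f=r.grab_frame("side")
c=f["image"][165:215,240:300]
cv2.imwrite("pics/s5.png",cv2.resize(c,None,fx=10,fy=10,interpolation=cv2.INTER_CUBIC))
```

```text
t 5.25 pos [468.7 140.6 178.5] rpy [-3.142 -0.     0.057] q1,q6 [0.29 0.23] open 16.6 F [-0.8 -0.2  2.5]
 tool shift now [-0.0001 -0.001   0.0005]  turn about tool z 0.0  shift after turn [-0.0001 -0.001   0.0005] norm 1.1
```

View pics/s5.png

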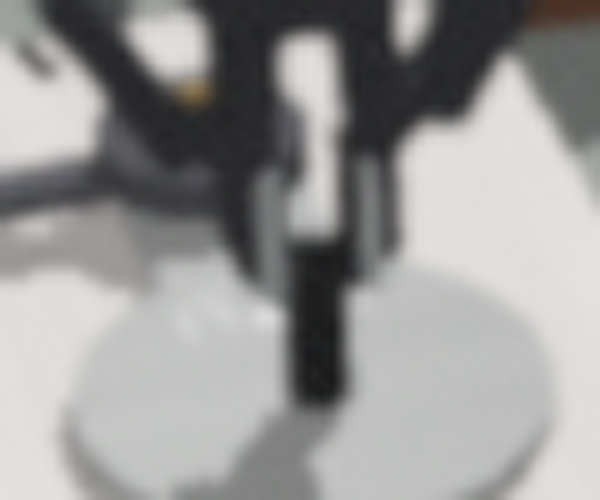

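arm_command(
  targets=[
    [0.00575, -0.00014, 0, 0, 0, -0.05],
    [0.00575, -0.00014, 0, 0, 0, -0.05],
    [0.01148, -0.00057, 0, 0, 0, -0.1],
    [0.01148, -0.00057, 0, 0, 0, -0.1],
    [0.01148, -0.00057, 0, 0, 0, -0.1],
    [0.01148, -0.00057, 0, 0, 0, -0.1],
    [0.01148, -0.00057, 0, 0, 0, -0.1],
    [0.01148, -0.00057, 0, 0, 0, -0.1],
    [0.01148, -0.00057, 0, 0, 0, -0.1],
    [0.01148, -0.00057, 0, 0, 0, -0.1],
    [0.01148, -0.00057, 0, 0, 0, -0.1],
    [0.01148, -0.00057, 0, 0, 0, -0.1],
    [0.01148, -0.00057, 0, 0, 0, -0.1],
    [0.01148, -0.00057, 0, 0, 0, -0.1],
    [0.01148, -0.00057, 0, 0, 0, -0.1],
    [0.00575, -0.00014, 0, 0, 0, -0.05],
    [0.00575, -0.00014, 0, 0, 0, -0.05],
    [0, 0, 0, 0, 0, 0],
    [0, 0, 0, 0, 0, 0],
  ],
)

```text
clock: 6.88
eef_pos: [576.9, 254.5, 178.6]
tcp_rot: [-3.141, -0.001, 1.556]
contact_force: [-3.3, 2.9, 4.7]
opening: 0.195
```

Run:
```python
from h import *
plan(577,250,178,1.557)
f=r.grab_frame("side")
c=f["image"][125:275,200:360]
cv2.imwrite("pics/s6.png",cv2.resize(c,None,fx=4,fy=4,interpolation=cv2.INTER_CUBIC))
```

```text
t 6.88 pos [576.9 254.5 178.6] rpy [-3.141e+00 -1.000e-03  1.556e+00] q1,q6 [ 0.41 -1.14] open 16.7 F [-3.3  2.9  4.7]
 tool shift now [-0.0045  0.0002  0.0006]  turn about tool z -0.001  shift after turn [-0.0045  0.0002  0.0006] norm 4.6
```

View pics/s6.png

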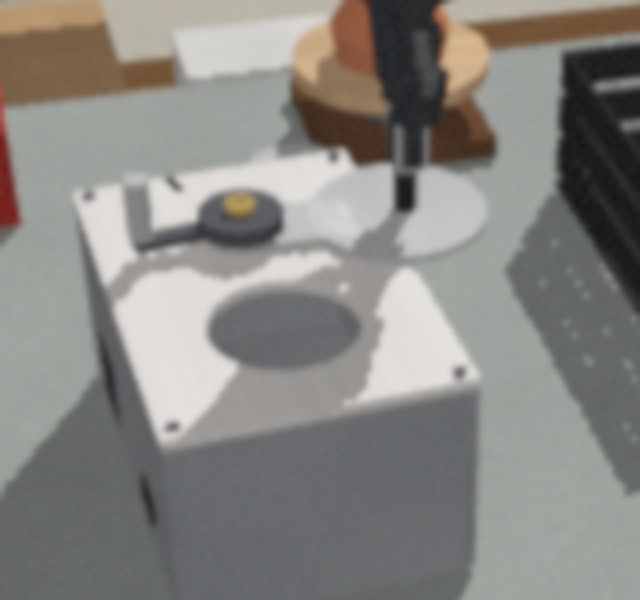

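arm_command(
  targets=[
    [0, 0, 0, 0, 0, 0],
    [0, 0, 0, 0, 0, 0],
    [0, 0, -0.005, 0, 0, 0],
    [0, 0, -0.02, 0, 0, 0],
    [0, 0, -0.03, 0, 0, 0],
    [0, 0, -0.03, 0, 0, 0],
    [0, 0, -0.02, 0, 0, 0],
  ],
  fingers=0.05,
  squeeze=40,
)

```text
clock: 7.52
eef_pos: [578.0, 253.5, 286.5]
tcp_rot: [3.139, -0.001, 1.556]
contact_force: [0.8, -0.2, 0.1]
opening: 0.582
```

Run:
```python
from h import *
f=r.grab_frame("side")
print(ray(f,271,207.5,160)); 
for o in fish(f)[:5]: print(o)
f=r.grab_frame("top")
for o in fish(f): print(o)
plan(581,-111,290,0.07)
```

```text
[466.27552885 138.31464422 160.        ]
{'px': (np.float64(325.0), np.float64(425.0)), 'area': 336.0, 'mu': array([ 453.5, -380.6]), 'rect': (453.3, -379.8), 'size': (28, 68), 'ang': 2.475}
{'px': (np.float64(386.0), np.float64(414.0)), 'area': 233.5, 'mu': array([ 575.4, -388.6]), 'rect': (576.5, -390.2), 'size': (73, 23), 'ang': 1.416}
{'px': (np.float64(296.0), np.float64(322.0)), 'area': 187.5, 'mu': array([ 462.1, -120.4]), 'rect': (463.9, -119.2), 'size': (31, 64), 'ang': 2.853}
{'px': (np.float64(340.0), np.float64(310.0)), 'area': 71.5, 'mu': array([ 575.5, -112.9]), 'rect': (576.0, -110.8), 'size': (16, 74), 'ang': 1.642}
{'px': (np.float64(293.0), np.float64(125.0)), 'area': 343.5, 'mu': array([709., 888.]), 'rect': (731.8, 971.3), 'size': (429, 98), 'ang': 1.425}
{'px': (np.float64(433.0), np.float64(264.0)), 'area': 116.5, 'mu': array([ 454. , -381.2]), 'rect': (454.6, -381.7), 'size': (23, 67), 'ang': 2.449}
{'px': (np.float64(352.0), np.float64(259.0)), 'area': 97.0, 'mu': array([ 464.2, -121.6]), 'rect': (465.4, -121.9), 'size': (21, 66), 'ang': 2.86}
{'px': (np.float64(436.0), np.float64(226.0)), 'area': 104.0, 'mu': array([ 577.8, -392.1]), 'rect': (578.0, -391.5), 'size': (68, 21), 'ang': 1.49}
{'px': (np.float64(349.0), np.float64(223.0)), 'area': 103.0, 'mu': array([ 581.2, -112.3]), 'rect': (581.1, -111.4), 'size': (21, 68), 'ang': 1.639}
{'px': (np.float64(100.0), np.float64(187.0)), 'area': 1307.0, 'mu': array([684.5, 710.4]), 'rect': (684.6, 707.6), 'size': (155, 124), 'ang': 1.281}
{'px': (np.float64(129.0), np.float64(179.0)), 'area': 67.0, 'mu': array([719., 603.]), 'rect': (703.5, 596.9), 'size': (103, 34), 'ang': -2.932}
t 7.62 pos [579.3 254.1 288. ] rpy [ 3.135e+00 -3.000e-03  1.556e+00] q1,q6 [ 0.41 -1.14] open 49.6 F [-0.1  0.7  0.1]
 tool shift now [-0.3651  0.007  -0.002 ]  turn about tool z 1.486  shift after turn [-0.0238  0.3644 -0.002 ] norm 365.1
```

arm_command(
  targets=[
    [0, 0, 0, 0, 0, 0.1143],
    [0, 0, 0, 0, 0, 0.1143],
    [0, 0, 0, 0, 0, 0.1143],
    [0, 0, 0, 0, 0, 0.1143],
    [0, 0, 0, 0, 0, 0.1143],
    [0, 0, 0, 0, 0, 0.1143],
    [0, 0, 0, 0, 0, 0.1143],
    [0, 0, 0, 0, 0, 0.1143],
    [0, 0, 0, 0, 0, 0.1143],
    [0, 0, 0, 0, 0, 0.1143],
    [0, 0, 0, 0, 0, 0.1143],
    [0, 0, 0, 0, 0, 0.1143],
    [0, 0, 0, 0, 0, 0.1143],
  ],
)

```text
clock: 8.7
eef_pos: [576.9, 253.2, 282.3]
tcp_rot: [3.141, 0.001, 0.065]
contact_force: [-0.3, -0.5, -0.2]
opening: 0.583
```

arm_command(
  targets=[
    [-0.0018, 0.0304, 0, 0, 0, 0],
    [-0.0018, 0.0304, 0, 0, 0, 0],
    [-0.0018, 0.0304, 0, 0, 0, 0],
    [-0.0018, 0.0304, 0, 0, 0, 0],
    [-0.0018, 0.0304, 0, 0, 0, 0],
    [-0.0018, 0.0304, 0, 0, 0, 0],
    [-0.0018, 0.0304, 0, 0, 0, 0],
    [-0.0018, 0.0304, 0, 0, 0, 0],
    [-0.0018, 0.0304, 0.01, 0, 0, 0],
    [-0.0018, 0.0304, 0.02, 0, 0, 0],
    [-0.0018, 0.0304, 0.03, 0, 0, 0],
    [-0.0018, 0.0304, 0.03, 0, 0, 0],
    [0, 0, 0.02, 0, 0, 0],
    [0, 0, 0.02, 0, 0, 0],
    [0, 0, 0.02, 0, 0, 0],
    [0, 0, 0, 0, 0, 0],
    [0, 0, 0, 0, 0, 0],
  ],
)

```text
clock: 10.12
eef_pos: [580.2, -110.2, 133.6]
tcp_rot: [-3.141, 0.003, 0.071]
contact_force: [-0.9, 1.2, 1.0]
opening: 0.582
```

Run:
```python
from h import *
plan(581,-111,8,0.07)
f=r.grab_frame("side")
c=f["image"][200:350,260:420]
cv2.imwrite("pics/s7.png",cv2.resize(c,None,fx=4,fy=4,interpolation=cv2.INTER_CUBIC))
```

```text
t 10.12 pos [ 580.2 -110.2  133.6] rpy [-3.141e+00  3.000e-03  7.100e-02] q1,q6 [-0.19 -0.26] open 49.7 F [-0.9  1.2  1. ]
 tool shift now [0.0007 0.0009 0.1256]  turn about tool z 0.001  shift after turn [0.0007 0.0009 0.1256] norm 125.7
```

View pics/s7.png

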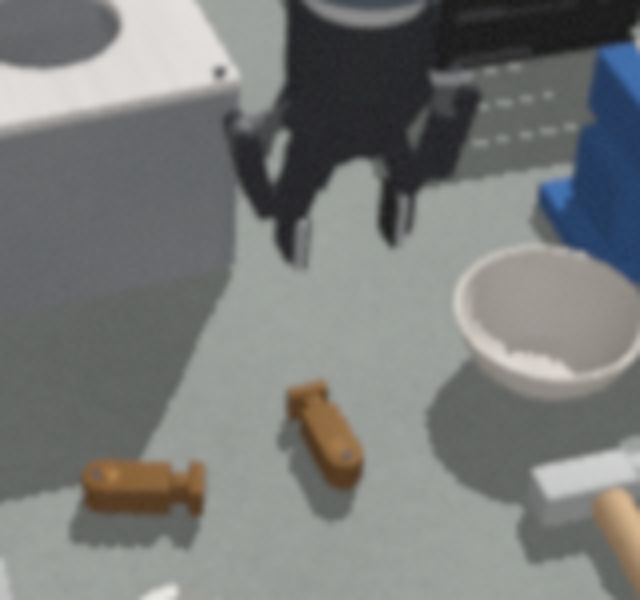

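arm_command(
  targets=[
    [0.0006, 0.004, 0.02, 0, 0, 0],
    [0, 0, 0.02, 0, 0, 0],
    [0, 0, 0.02, 0, 0, 0],
    [0, 0, 0.02, 0, 0, 0],
    [0, 0, 0.02, 0, 0, 0],
    [0, 0, 0.015, 0, 0, 0],
    [0, 0, 0.008, 0, 0, 0],
    [0, 0, 0.004, 0, 0, 0],
    [0, 0, 0, 0, 0, 0],
    [0, 0, 0, 0, 0, 0],
  ],
)

```text
clock: 11.0
eef_pos: [583.3, -114.2, 9.0]
tcp_rot: [3.141, -0.002, 0.071]
contact_force: [0.3, 0.6, -0.0]
opening: 0.584
```

arm_command(
  targets=[
    [0, 0, 0, 0, 0, 0],
    [0, 0, 0, 0, 0, 0],
    [0, 0, 0, 0, 0, 0],
    [0, 0, 0, 0, 0, 0],
    [0, 0, 0, 0, 0, 0],
    [0, 0, 0, 0, 0, 0],
  ],
  fingers=0.01,
  squeeze=50,
)

```text
clock: 11.5
eef_pos: [582.4, -114.1, 8.0]
tcp_rot: [3.142, -0.0, 0.071]
contact_force: [-0.4, 0.5, 0.1]
opening: 0.113
```

Run:
```python
from h import *
plan(468.3,146.6,270)
f=r.grab_frame("side")
c=f["image"][200:350,260:420]
cv2.imwrite("pics/s8.png",cv2.resize(c,None,fx=4,fy=4,interpolation=cv2.INTER_CUBIC))
```

```text
t 11.5 pos [ 582.4 -114.1    8. ] rpy [ 3.142 -0.     0.071] q1,q6 [-0.2  -0.27] open 9.6 F [-0.4  0.5  0.1]
 tool shift now [-0.0953 -0.2681 -0.262 ]  turn about tool z -0.0  shift after turn [-0.0953 -0.2681 -0.262 ] norm 386.8
```

View pics/s8.png

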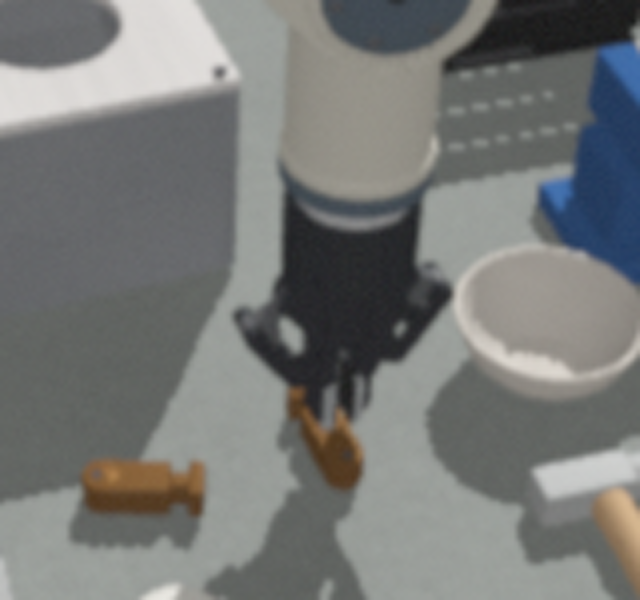

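arm_command(
  targets=[
    [0, 0, -0.005, 0, 0, 0],
    [0, 0, -0.005, 0, 0, 0],
    [0, 0, 0, 0, 0, 0],
    [0, 0, 0, 0, 0, 0],
    [0, 0, 0.005, 0, 0, 0],
    [0, 0, 0.005, 0, 0, 0],
    [0, 0, 0.002, 0, 0, 0],
    [0, 0, 0.002, 0, 0, 0],
    [0, 0, 0.002, 0, 0, 0],
    [0, 0, 0, 0, 0, 0],
    [0, 0, 0, 0, 0, 0],
  ],
  fingers=0.05,
)

```text
clock: 12.47
eef_pos: [582.3, -114.0, 1.7]
tcp_rot: [-3.141, 0.0, 0.071]
contact_force: [0.0, -0.0, 0.2]
opening: 0.589
```

Run:
```python
from h import *
plan(581,-115,0)
f=r.grab_frame("side")
c=f["image"][250:340,300:400]
cv2.imwrite("pics/s9.png",cv2.resize(c,None,fx=6,fy=6,interpolation=cv2.INTER_CUBIC))
for y in (-105,-115,-125):
  for z in (0,8,20): print(y,z,[ (round((a-300)*6),round((b-250)*6)) for a,b in (proj(f,(557,y,z)),proj(f,(607,y,z)))])
```

```text
t 12.47 pos [ 582.3 -114.     1.7] rpy [-3.141  0.     0.071] q1,q6 [-0.2  -0.27] open 50.3 F [ 0.  -0.   0.2]
 tool shift now [-0.0013  0.0009  0.0017]  turn about tool z -0.0  shift after turn [-0.0013  0.0009  0.0017] norm 2.3
-105 0 [(189, 373), (306, 348)]
-105 8 [(190, 359), (308, 335)]
-105 20 [(191, 339), (309, 314)]
-115 0 [(197, 391), (315, 366)]
-115 8 [(198, 377), (316, 352)]
-115 20 [(199, 357), (318, 332)]
-125 0 [(205, 409), (323, 384)]
-125 8 [(206, 396), (324, 370)]
-125 20 [(207, 375), (327, 350)]
```

View pics/s9.png

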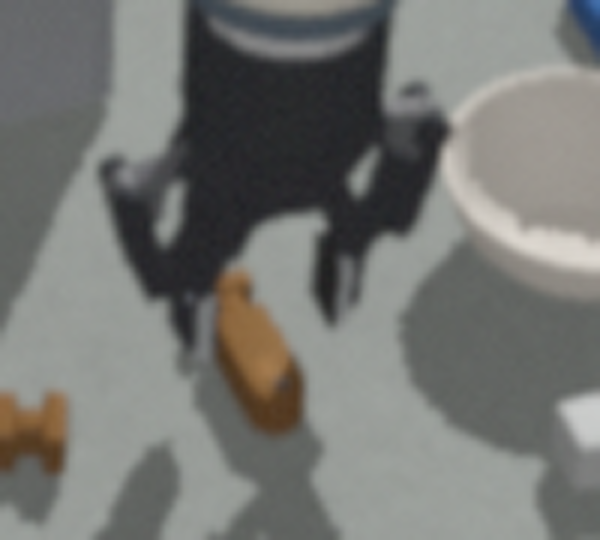

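arm_command(
  targets=[
    [0, 0, 0, 0, 0, 0],
    [0, 0, 0, 0, 0, 0],
    [0, 0, 0, 0, 0, 0],
    [0, 0, 0, 0, 0, 0],
    [0, 0, 0, 0, 0, 0],
    [0, 0, 0, 0, 0, 0],
  ],
  fingers=0.01,
)

```text
clock: 13.02
eef_pos: [582.4, -114.1, 2.0]
tcp_rot: [3.142, -0.0, 0.071]
contact_force: [0.0, 0.2, -0.6]
opening: 0.119
```

Run:
```python
from h import *
plan(581,-115,0)
f=r.grab_frame("side")
c=f["image"][250:340,300:400]
cv2.imwrite("pics/s10.png",cv2.resize(c,None,fx=6,fy=6,interpolation=cv2.INTER_CUBIC))
```

```text
t 13.02 pos [ 582.4 -114.1    2. ] rpy [ 3.142 -0.     0.071] q1,q6 [-0.2  -0.27] open 10.1 F [ 0.   0.2 -0.6]
 tool shift now [-0.0015  0.0008  0.002 ]  turn about tool z -0.0  shift after turn [-0.0015  0.0008  0.002 ] norm 2.6
```

View pics/s10.png

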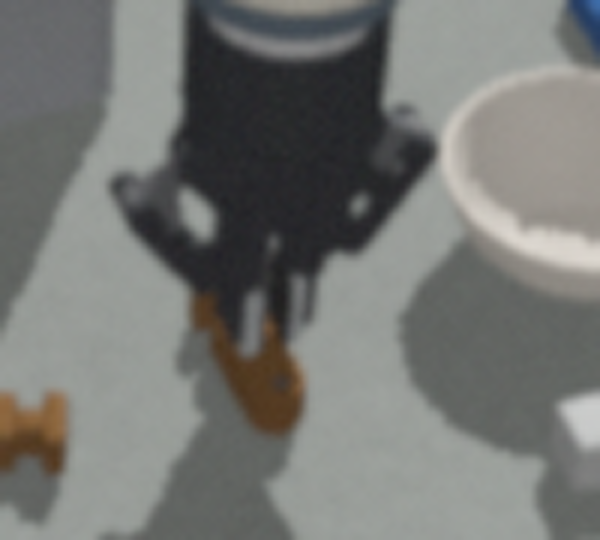

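arm_command(
  targets=[
    [0, 0, -0.005, 0, 0, 0],
    [0, 0, -0.005, 0, 0, 0],
    [0, 0, 0, 0, 0, 0],
    [0, 0, 0, 0, 0, 0],
    [0, 0, 0.005, 0, 0, 0],
    [0, 0, 0.005, 0, 0, 0],
    [0, 0, 0.003, 0, 0, 0],
    [0, 0, 0.003, 0, 0, 0],
    [0, 0, 0, 0, 0, 0],
    [0, 0, 0, 0, 0, 0],
  ],
  fingers=0.055,
)

```text
clock: 13.9
eef_pos: [582.1, -114.0, -4.6]
tcp_rot: [-3.141, 0.001, 0.071]
contact_force: [-0.3, 0.8, -0.0]
opening: 0.643
```

Run:
```python
from h import *
plan(581,-115,0)
f=r.grab_frame("side")
c=f["image"][250:340,300:400]
cv2.imwrite("pics/s11.png",cv2.resize(c,None,fx=6,fy=6,interpolation=cv2.INTER_CUBIC))
f=r.grab_frame("top")
c=f["image"][180:270,300:400]
cv2.imwrite("pics/t11.png",cv2.resize(c,None,fx=6,fy=6,interpolation=cv2.INTER_CUBIC))
```

```text
t 13.9 pos [ 582.1 -114.    -4.6] rpy [-3.141e+00  1.000e-03  7.100e-02] q1,q6 [-0.2  -0.27] open 54.9 F [-0.3  0.8 -0. ]
 tool shift now [-0.0012  0.0009 -0.0046]  turn about tool z -0.0  shift after turn [-0.0012  0.0009 -0.0046] norm 4.8
```

View pics/s11.png

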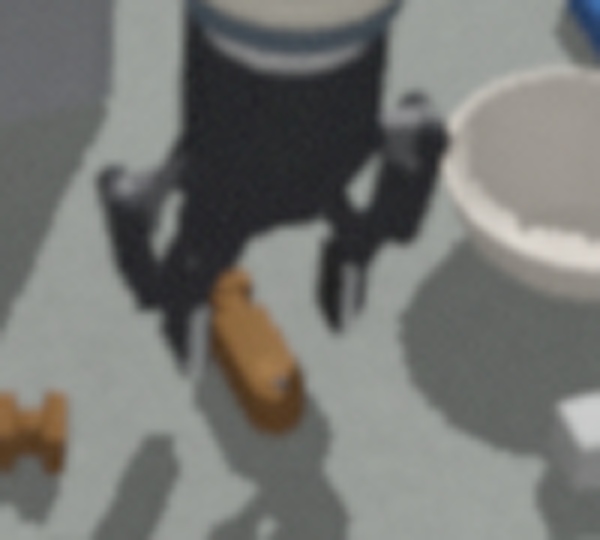

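View pics/t11.png

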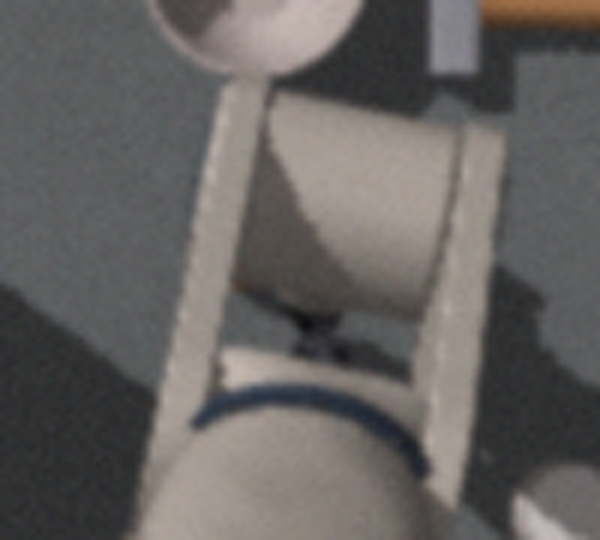

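arm_command(
  targets=[
    [-0.001, 0, 0.003, 0, 0, 0],
    [0, 0, 0.003, 0, 0, 0],
    [0, 0, 0.003, 0, 0, 0],
    [0, 0, 0, 0, 0, 0],
    [0, 0, 0, 0, 0, 0],
  ],
)

```text
clock: 14.42
eef_pos: [581.2, -114.1, -13.4]
tcp_rot: [-3.141, 0.0, 0.071]
contact_force: [0.3, 0.1, -0.7]
opening: 0.643
```

arm_command(
  targets=[
    [0, 0, 0, 0, 0, 0],
    [0, 0, 0, 0, 0, 0],
    [0, 0, 0, 0, 0, 0],
    [0, 0, 0, 0, 0, 0],
    [0, 0, 0, 0, 0, 0],
    [0, 0, 0, 0, 0, 0],
  ],
  fingers=0.01,
)

```text
clock: 14.92
eef_pos: [581.7, -114.2, -12.8]
tcp_rot: [3.141, -0.001, 0.071]
contact_force: [-0.5, 0.9, 4.1]
opening: 0.26
```

Run:
```python
from h import *
plan(581,-115,0)
f=r.grab_frame("side")
c=f["image"][250:340,300:400]
cv2.imwrite("pics/s12.png",cv2.resize(c,None,fx=6,fy=6,interpolation=cv2.INTER_CUBIC))
```

```text
t 14.92 pos [ 581.7 -114.2  -12.8] rpy [ 3.141e+00 -1.000e-03  7.100e-02] q1,q6 [-0.2  -0.27] open 22.2 F [-0.5  0.9  4.1]
 tool shift now [-0.0008  0.0008 -0.0128]  turn about tool z -0.0  shift after turn [-0.0008  0.0008 -0.0128] norm 12.8
```

View pics/s12.png

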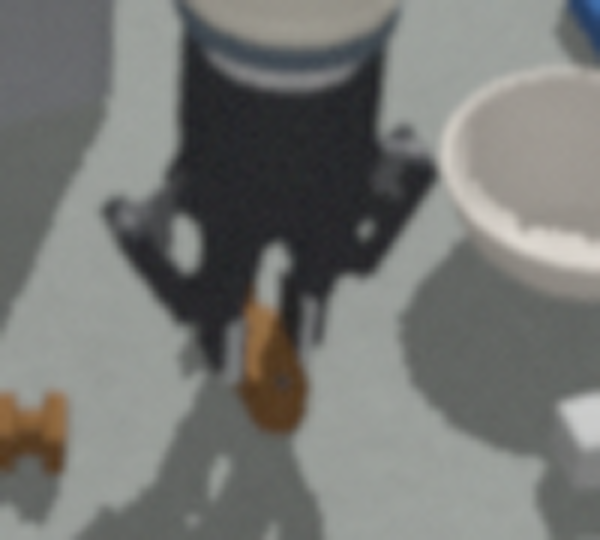

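Run:
```python
from h import *
f=r.grab_frame("top")
c=f["image"][210:310,180:310]
cv2.imwrite("pics/t12.png",cv2.resize(c,None,fx=6,fy=6,interpolation=cv2.INTER_CUBIC))
```

arm_command(
  targets=[
    [0, 0, -0.005, 0, 0, 0],
    [0, 0, -0.015, 0, 0, 0],
    [0, 0, -0.03, 0, 0, 0],
    [0, 0, -0.035, 0, 0, 0],
    [0, 0, -0.035, 0, 0, 0],
    [0, 0, -0.035, 0, 0, 0],
    [0, 0, -0.035, 0, 0, 0],
    [0, 0, -0.03, 0, 0, 0],
    [0, 0, -0.01, 0, 0, 0],
    [0, 0, 0, 0, 0, 0],
  ],
)

```text
clock: 15.85
eef_pos: [582.8, -114.4, 219.6]
tcp_rot: [3.14, -0.005, 0.071]
contact_force: [-0.0, 0.6, -2.4]
opening: 0.265
```

View pics/t12.png

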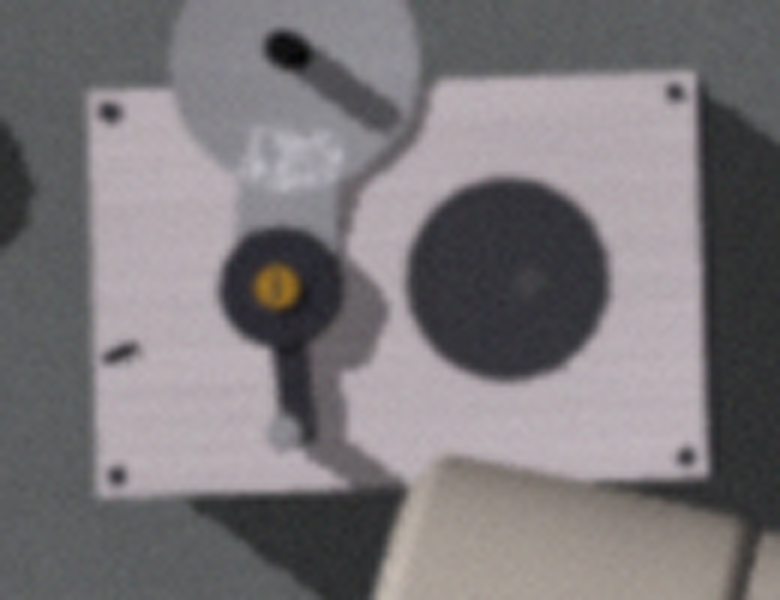

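Run:
```python
from h import *
f=r.grab_frame("top")
print(ray(f,180+509/6-.4,210+279/6-.4,160))
plan(468.5,144,250)
```

```text
[468.07700351 145.55024742 160.        ]
t 15.9 pos [ 581.5 -114.2  217.2] rpy [ 3.141e+00 -1.000e-03  7.100e-02] q1,q6 [-0.2  -0.27] open 22.5 F [ 0.8  1.5 -1.9]
 tool shift now [-0.0944 -0.2655 -0.0328]  turn about tool z -0.0  shift after turn [-0.0944 -0.2655 -0.0328] norm 283.7
```

arm_command(
  targets=[
    [-0.00944, -0.02655, 0, 0, 0, 0],
    [-0.00944, -0.02655, 0, 0, 0, 0],
    [-0.00944, -0.02655, 0, 0, 0, 0],
    [-0.00944, -0.02655, 0, 0, 0, 0],
    [-0.00944, -0.02655, 0, 0, 0, 0],
    [-0.00944, -0.02655, 0, 0, 0, 0],
    [-0.00944, -0.02655, 0, 0, 0, 0],
    [-0.00944, -0.02655, 0, 0, 0, 0],
    [-0.00944, -0.02655, 0, 0, 0, 0],
    [-0.00944, -0.02655, 0, 0, 0, 0],
    [0, 0, 0.015, 0, 0, 0],
    [0, 0, 0.015, 0, 0, 0],
    [0, 0, 0.01, 0, 0, 0],
    [0, 0, 0.005, 0, 0, 0],
    [0, 0, 0, 0, 0, 0],
    [0, 0, 0, 0, 0, 0],
  ],
)

```text
clock: 17.23
eef_pos: [468.1, 143.6, 171.2]
tcp_rot: [3.141, 0.002, 0.07]
contact_force: [0.1, 0.5, -1.4]
opening: 0.266
```

Run:
```python
from h import *
plan(468.5,144,125)
f=r.grab_frame("side")
c=f["image"][125:275,200:360]
cv2.imwrite("pics/s13.png",cv2.resize(c,None,fx=4,fy=4,interpolation=cv2.INTER_CUBIC))
```

```text
t 17.23 pos [468.1 143.6 171.2] rpy [3.141e+00 2.000e-03 7.000e-02] q1,q6 [0.29 0.22] open 22.7 F [ 0.1  0.5 -1.4]
 tool shift now [ 0.0005 -0.0004  0.0462]  turn about tool z -0.0  shift after turn [ 0.0005 -0.0004  0.0462] norm 46.2
```

View pics/s13.png

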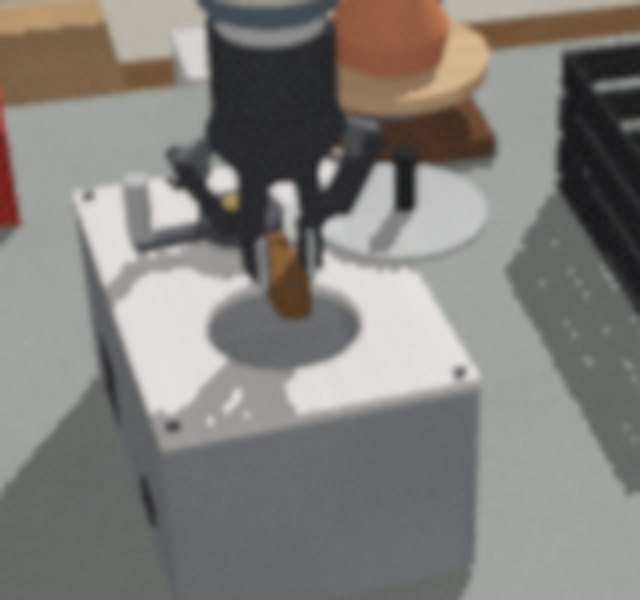

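Run:
```python
from h import *
f=r.grab_frame("side")
for p in [(470,111,206),(470,111,184),(463,183,206),(468.2,146,160),(468,96,160)]:
    u,v=proj(f,p); print(p,round((u-200)*4),round((v-125)*4))
```

```text
(470, 111, 206) 296 292
(470, 111, 184) 297 322
(463, 183, 206) 261 233
(468.2, 146, 160) 284 323
(468, 96, 160) 301 367
```

arm_command(
  targets=[
    [0, 0, 0.01, 0, 0, 0],
    [0, 0, 0.01, 0, 0, 0],
    [0, 0, 0.01, 0, 0, 0],
    [0, 0, 0.01, 0, 0, 0],
    [0, 0, 0.005, 0, 0, 0],
    [0, 0, 0, 0, 0, 0],
    [0, 0, 0, 0, 0, 0],
  ],
)

```text
clock: 17.92
eef_pos: [468.1, 143.9, 126.4]
tcp_rot: [3.141, 0.001, 0.071]
contact_force: [0.2, 0.2, -0.7]
opening: 0.263
```

arm_command(
  targets=[
    [0, 0, 0, 0, 0, 0],
    [0, 0, 0, 0, 0, 0],
    [0, 0, 0, 0, 0, 0],
    [0, 0, -0.01, 0, 0, 0],
    [0, 0, -0.02, 0, 0, 0],
    [0, 0, -0.03, 0, 0, 0],
    [0, 0, -0.03, 0, 0, 0],
    [0, 0, -0.02, 0, 0, 0],
    [0, 0, 0, 0, 0, 0],
  ],
  fingers=0.04,
)

```text
clock: 18.67
eef_pos: [471.0, 144.8, 242.4]
tcp_rot: [-3.14, -0.008, 0.071]
contact_force: [1.2, 0.9, -0.2]
opening: 0.468
```

Run:
```python
from h import *
f=r.grab_frame("side")
for o in fish(f)[:6]: print(o)
c=f["image"][125:275,200:360]
cv2.imwrite("pics/s14.png",cv2.resize(c,None,fx=4,fy=4,interpolation=cv2.INTER_CUBIC))
f=r.grab_frame("top")
for o in fish(f)[:4]: print(o)
plan(464.5,-121.5,225,-1.87+np.pi)
```

```text
{'px': (np.float64(325.0), np.float64(425.0)), 'area': 333.5, 'mu': array([ 453.4, -380.4]), 'rect': (453.1, -379.8), 'size': (27, 67), 'ang': 2.473}
{'px': (np.float64(386.0), np.float64(413.0)), 'area': 217.5, 'mu': array([ 575. , -389.9]), 'rect': (577.0, -390.4), 'size': (73, 22), 'ang': 1.429}
{'px': (np.float64(296.0), np.float64(322.0)), 'area': 182.0, 'mu': array([ 462. , -120.1]), 'rect': (463.9, -118.1), 'size': (30, 63), 'ang': 2.876}
{'px': (np.float64(299.0), np.float64(121.0)), 'area': 541.5, 'mu': array([755.4, 978.9]), 'rect': (746.8, 968.2), 'size': (426, 99), 'ang': 1.396}
{'px': (np.float64(433.0), np.float64(264.0)), 'area': 118.5, 'mu': array([ 453.9, -381.1]), 'rect': (454.6, -381.7), 'size': (23, 67), 'ang': 2.457}
{'px': (np.float64(352.0), np.float64(259.0)), 'area': 100.0, 'mu': array([ 464. , -121.6]), 'rect': (464.9, -121.8), 'size': (21, 67), 'ang': 2.848}
{'px': (np.float64(436.0), np.float64(226.0)), 'area': 103.5, 'mu': array([ 577.9, -391.5]), 'rect': (577.9, -391.4), 'size': (68, 21), 'ang': 1.491}
{'px': (np.float64(96.0), np.float64(188.0)), 'area': 1315.5, 'mu': array([683.4, 710.9]), 'rect': (678.7, 711.2), 'size': (150, 127), 'ang': 1.219}
t 18.77 pos [468.9 144.1 238.3] rpy [-3.141e+00 -3.000e-03  7.100e-02] q1,q6 [0.3  0.22] open 40.1 F [-0.5  0.5 -0.2]
 tool shift now [-0.0233  0.2646  0.0133]  turn about tool z -1.2  shift after turn [-0.2551  0.0741  0.0133] norm 266.0
```

View pics/s14.png

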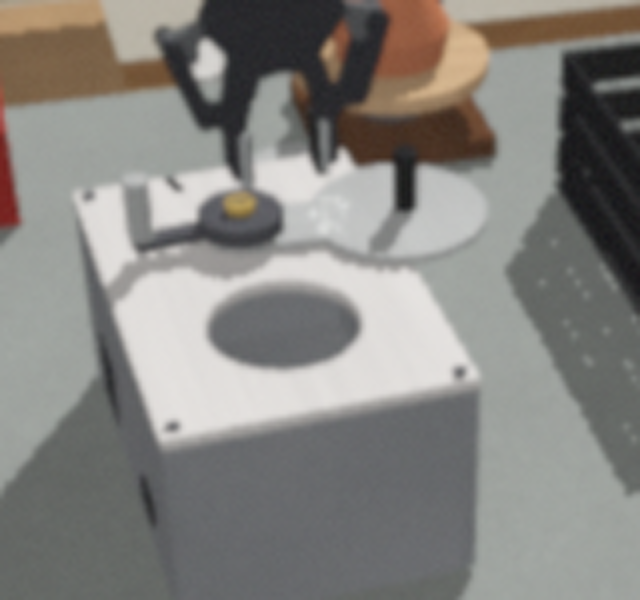

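arm_command(
  targets=[
    [0, 0, 0, 0, 0, -0.121],
    [0, 0, 0, 0, 0, -0.121],
    [0, 0, 0, 0, 0, -0.121],
    [0, 0, 0, 0, 0, -0.121],
    [0, 0, 0, 0, 0, -0.121],
    [0, 0, 0, 0, 0, -0.121],
    [0, 0, 0, 0, 0, -0.121],
    [0, 0, 0, 0, 0, -0.121],
    [0, 0, 0, 0, 0, -0.121],
    [0, 0, 0, 0, 0, -0.121],
  ],
  fingers=0.055,
)

```text
clock: 19.6
eef_pos: [467.5, 143.7, 235.7]
tcp_rot: [-3.14, 0.001, 1.287]
contact_force: [0.0, -0.5, 0.1]
opening: 0.644
```

arm_command(
  targets=[
    [-0.02555, 0.0069, 0, 0, 0, 0],
    [-0.02555, 0.0069, 0, 0, 0, 0],
    [-0.02555, 0.0069, 0, 0, 0, 0],
    [-0.02555, 0.0069, 0, 0, 0, 0],
    [-0.02555, 0.0069, 0, 0, 0, 0],
    [-0.02555, 0.0069, 0, 0, 0, 0],
    [-0.02555, 0.0069, 0, 0, 0, 0],
    [-0.02555, 0.0069, 0.01, 0, 0, 0],
    [-0.02555, 0.0069, 0.02, 0, 0, 0],
    [-0.02555, 0.0069, 0.03, 0, 0, 0],
    [0, 0, 0.03, 0, 0, 0],
    [0, 0, 0.03, 0, 0, 0],
    [0, 0, 0.03, 0, 0, 0],
    [0, 0, 0.02, 0, 0, 0],
    [0, 0, 0, 0, 0, 0],
    [0, 0, 0, 0, 0, 0],
  ],
)

```text
clock: 20.93
eef_pos: [460.0, -120.2, 65.8]
tcp_rot: [-3.138, 0.0, 1.281]
contact_force: [0.3, -0.2, 1.0]
opening: 0.647
```

Run:
```python
from h import *
f=r.grab_frame("side")
for o in fish(f)[:6]: print(o)
plan(461.7,-121,-13,1.28)
c=f["image"][230:380,230:390]
cv2.imwrite("pics/s15.png",cv2.resize(c,None,fx=4,fy=4,interpolation=cv2.INTER_CUBIC))
```

```text
{'px': (np.float64(325.0), np.float64(425.0)), 'area': 342.0, 'mu': array([ 453.7, -380.6]), 'rect': (453.2, -379.7), 'size': (28, 68), 'ang': 2.478}
{'px': (np.float64(387.0), np.float64(413.0)), 'area': 224.5, 'mu': array([ 575.3, -389.9]), 'rect': (576.6, -390.3), 'size': (73, 23), 'ang': 1.449}
{'px': (np.float64(296.0), np.float64(322.0)), 'area': 183.0, 'mu': array([ 462. , -120.4]), 'rect': (463.5, -119.5), 'size': (27, 63), 'ang': 2.881}
{'px': (np.float64(299.0), np.float64(107.0)), 'area': 190.0, 'mu': array([ 787.8, 1093.5]), 'rect': (782.5, 1082.6), 'size': (220, 82), 'ang': 1.56}
t 20.98 pos [ 461.2 -120.5   67. ] rpy [-3.14   0.     1.281] q1,q6 [-0.26 -1.54] open 55.1 F [0.3 0.3 0.8]
 tool shift now [-0.0004  0.0006  0.08  ]  turn about tool z 0.001  shift after turn [-0.0004  0.0006  0.08  ] norm 80.0
```

View pics/s15.png

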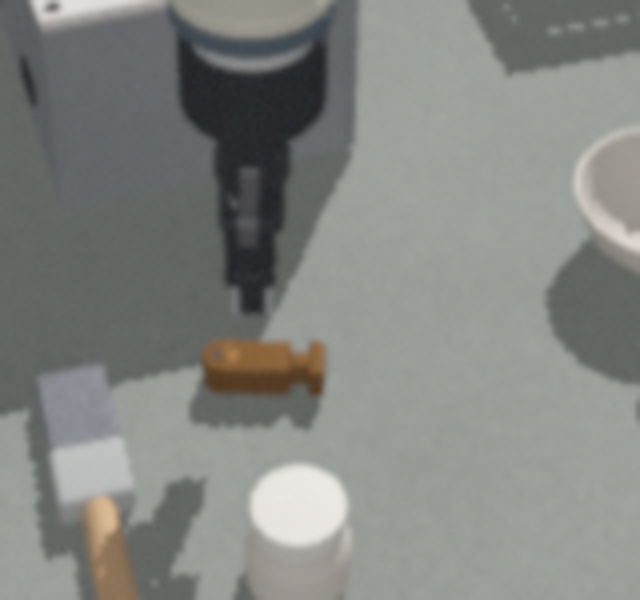

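arm_command(
  targets=[
    [0, 0, 0.02, 0, 0, 0],
    [0, 0, 0.02, 0, 0, 0],
    [0, 0, 0.015, 0, 0, 0],
    [0, 0, 0.01, 0, 0, 0],
    [0, 0, 0.008, 0, 0, 0],
    [0, 0, 0.005, 0, 0, 0],
    [0, 0, 0, 0, 0, 0],
    [0, 0, 0, 0, 0, 0],
  ],
)

```text
clock: 21.65
eef_pos: [461.9, -120.7, -10.6]
tcp_rot: [3.141, -0.0, 1.281]
contact_force: [0.4, 0.3, -0.1]
opening: 0.647
```

arm_command(
  targets=[
    [0, 0, 0, 0, 0, 0],
    [0, 0, 0, 0, 0, 0],
    [0, 0, 0, 0, 0, 0],
    [0, 0, 0, 0, 0, 0],
    [0, 0, 0, 0, 0, 0],
    [0, 0, 0, 0, 0, 0],
  ],
  fingers=0.01,
)

```text
clock: 22.15
eef_pos: [462.0, -120.7, -10.3]
tcp_rot: [3.141, -0.0, 1.281]
contact_force: [-1.9, 0.4, 6.6]
opening: 0.26
```

arm_command(
  targets=[
    [0, 0, -0.005, 0, 0, 0],
    [0, 0, -0.015, 0, 0, 0],
    [0, 0, -0.03, 0, 0, 0],
    [0, 0, -0.035, 0, 0, 0],
    [0, 0, -0.035, 0, 0, 0],
    [0, 0, -0.035, 0, 0, 0],
    [0, 0, -0.035, 0, 0, 0],
    [0, 0, -0.03, 0, 0, 0],
    [0, 0, -0.01, 0, 0, 0],
    [0, 0, 0, 0, 0, 0],
    [0, 0, 0, 0, 0, 0],
  ],
)

```text
clock: 23.07
eef_pos: [461.1, -120.5, 218.4]
tcp_rot: [3.142, -0.0, 1.281]
contact_force: [1.0, 0.2, -2.0]
opening: 0.261
```

Run:
```python
from h import *
f=r.grab_frame("side")
for o in fish(f,11)[:6]: print(o)
plan(465,147,220,1.28)
```

```text
{'px': (np.float64(325.0), np.float64(425.0)), 'area': 341.5, 'mu': array([ 453.7, -380.7]), 'rect': (453.1, -380.0), 'size': (28, 67), 'ang': 2.482}
{'px': (np.float64(386.0), np.float64(414.0)), 'area': 225.5, 'mu': array([ 575.4, -388.6]), 'rect': (576.9, -390.2), 'size': (73, 23), 'ang': 1.433}
{'px': (np.float64(282.0), np.float64(246.0)), 'area': 65.0, 'mu': array([493.3, 153.7]), 'rect': (492.6, 157.2), 'size': (54, 23), 'ang': 1.379}
t 23.12 pos [ 460.4 -120.3  217.4] rpy [-3.139  0.     1.281] q1,q6 [-0.26 -1.54] open 22.4 F [ 0.8 -0.9 -2.3]
 tool shift now [ 0.2575 -0.072  -0.0026]  turn about tool z 0.001  shift after turn [ 0.2574 -0.0722 -0.0026] norm 267.4
```

arm_command(
  targets=[
    [0.02575, -0.0073, 0, 0, 0, 0],
    [0.02575, -0.0073, 0, 0, 0, 0],
    [0.02575, -0.0073, 0, 0, 0, 0],
    [0.02575, -0.0073, 0, 0, 0, 0],
    [0.02575, -0.0073, 0, 0, 0, 0],
    [0.02575, -0.0073, 0, 0, 0, 0],
    [0.02575, -0.0073, 0, 0, 0, 0],
    [0.02575, -0.0073, 0, 0, 0, 0],
    [0.02575, -0.0073, 0, 0, 0, 0],
    [0.02575, -0.0073, 0, 0, 0, 0],
    [0, 0, 0.015, 0, 0, 0],
    [0, 0, 0.015, 0, 0, 0],
    [0, 0, 0.01, 0, 0, 0],
    [0, 0, 0, 0, 0, 0],
    [0, 0, 0, 0, 0, 0],
  ],
)

```text
clock: 24.37
eef_pos: [464.0, 146.5, 177.4]
tcp_rot: [-3.139, 0.002, 1.281]
contact_force: [0.5, 0.0, -0.9]
opening: 0.26
```

Run:
```python
from h import *
plan(465.3,147,126)
f=r.grab_frame("side")
c=f["image"][125:275,200:360]
cv2.imwrite("pics/s16.png",cv2.resize(c,None,fx=4,fy=4,interpolation=cv2.INTER_CUBIC))
```

```text
t 24.37 pos [464.  146.5 177.4] rpy [-3.139e+00  2.000e-03  1.281e+00] q1,q6 [ 0.3  -0.98] open 22.2 F [ 0.5  0.  -0.9]
 tool shift now [0.0008 0.0011 0.0514]  turn about tool z -0.0  shift after turn [0.0008 0.0011 0.0514] norm 51.4
```

View pics/s16.png

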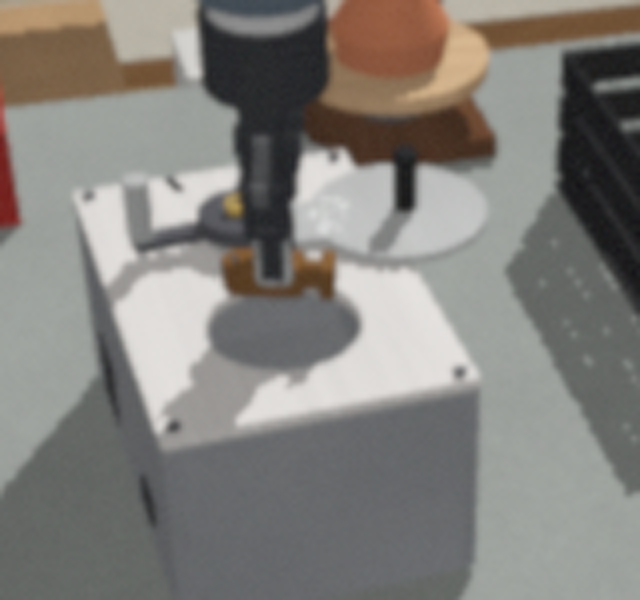

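arm_command(
  targets=[
    [0.0008, 0.002, 0.01, 0, 0, 0],
    [0, 0, 0.01, 0, 0, 0],
    [0, 0, 0.01, 0, 0, 0],
    [0, 0, 0.01, 0, 0, 0],
    [0, 0, 0.01, 0, 0, 0],
    [0, 0, 0, 0, 0, 0],
    [0, 0, 0, 0, 0, 0],
  ],
)

```text
clock: 25.0
eef_pos: [466.6, 147.1, 128.1]
tcp_rot: [-3.14, 0.001, 1.281]
contact_force: [0.4, 0.0, -2.2]
opening: 0.263
```

arm_command(
  targets=[
    [0, 0, 0, 0, 0, 0],
    [0, 0, 0, 0, 0, 0],
    [0, 0, 0, 0, 0, 0],
    [0, 0, -0.01, 0, 0, 0],
    [0, 0, -0.02, 0, 0, 0],
    [0, 0, -0.03, 0, 0, 0],
    [0, 0, -0.03, 0, 0, 0],
    [0, 0, -0.02, 0, 0, 0],
    [0, 0, 0, 0, 0, 0],
  ],
  fingers=0.04,
)

```text
clock: 25.75
eef_pos: [469.9, 148.1, 244.5]
tcp_rot: [3.135, -0.005, 1.281]
contact_force: [1.2, 0.2, 1.0]
opening: 0.467
```

Run:
```python
from h import *
f=r.grab_frame("side")
for o in fish(f)[:6]: print(o)
cv2.imwrite("pics/s17.png",f["image"])
f=r.grab_frame("top")
for o in fish(f)[:4]: print(o)
plan(454.5,-381.5,240,2.455-np.pi/2)
```

```text
{'px': (np.float64(325.0), np.float64(425.0)), 'area': 337.5, 'mu': array([ 453.5, -380.6]), 'rect': (453.4, -379.3), 'size': (28, 67), 'ang': 2.476}
{'px': (np.float64(387.0), np.float64(415.0)), 'area': 238.5, 'mu': array([ 575.7, -388.7]), 'rect': (576.9, -390.3), 'size': (73, 23), 'ang': 1.432}
{'px': (np.float64(297.0), np.float64(121.0)), 'area': 785.0, 'mu': array([739.3, 945. ]), 'rect': (746.9, 974.3), 'size': (437, 106), 'ang': 1.321}
{'px': (np.float64(433.0), np.float64(264.0)), 'area': 114.0, 'mu': array([ 453.9, -381.1]), 'rect': (454.8, -381.8), 'size': (23, 67), 'ang': 2.456}
{'px': (np.float64(436.0), np.float64(226.0)), 'area': 104.0, 'mu': array([ 577.8, -392.6]), 'rect': (578.0, -391.9), 'size': (68, 21), 'ang': 1.483}
{'px': (np.float64(126.0), np.float64(193.0)), 'area': 125.5, 'mu': array([672.1, 607.2]), 'rect': (671.0, 612.9), 'size': (50, 160), 'ang': 3.057}
{'px': (np.float64(97.0), np.float64(187.0)), 'area': 1306.0, 'mu': array([683.9, 711.2]), 'rect': (685.6, 710.3), 'size': (153, 121), 'ang': 1.237}
t 25.85 pos [467.8 147.4 240.4] rpy [ 3.139e+00 -2.000e-03  1.281e+00] q1,q6 [ 0.3  -0.98] open 39.5 F [ 0.8 -0.8 -0.8]
 tool shift now [-5.107e-01  1.383e-01  4.000e-04]  turn about tool z 0.397  shift after turn [-4.175e-01  3.250e-01  4.000e-04] norm 529.1
```

View pics/s17.png

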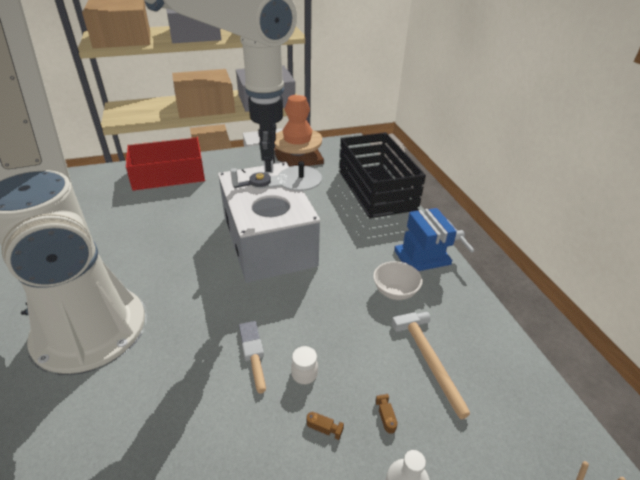

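arm_command(
  targets=[
    [0, 0, 0, 0, 0, 0.0968],
    [0, 0, 0, 0, 0, 0.0968],
    [0, 0, 0, 0, 0, 0.0968],
    [0, 0, 0, 0, 0, 0.0968],
  ],
  fingers=0.055,
)

```text
clock: 26.18
eef_pos: [466.4, 147.0, 237.8]
tcp_rot: [-3.14, 0.002, 0.889]
contact_force: [-0.6, -0.2, 0.3]
opening: 0.644
```

arm_command(
  targets=[
    [-0.02623, 0.01985, 0, 0, 0, 0],
    [-0.02623, 0.01985, 0, 0, 0, 0],
    [-0.02623, 0.01985, 0, 0, 0, 0],
    [-0.02623, 0.01985, 0, 0, 0, 0],
    [-0.02623, 0.01985, 0, 0, 0, 0],
    [-0.02623, 0.01985, 0, 0, 0, 0],
    [-0.02623, 0.01985, 0, 0, 0, 0],
    [-0.02623, 0.01985, 0, 0, 0, 0],
    [-0.02623, 0.01985, 0, 0, 0, 0],
    [-0.02623, 0.01985, 0, 0, 0, 0],
    [-0.02623, 0.01985, 0, 0, 0, 0],
    [-0.02623, 0.01985, 0, 0, 0, 0],
    [-0.02623, 0.01985, 0, 0, 0, 0],
    [-0.02623, 0.01985, 0, 0, 0, 0],
    [-0.02623, 0.01985, 0.01, 0, 0, 0],
    [-0.02623, 0.01985, 0.02, 0, 0, 0],
    [0, 0, 0.035, 0, 0, 0],
    [0, 0, 0.035, 0, 0, 0],
    [0, 0, 0.035, 0, 0, 0],
    [0, 0, 0.025, 0, 0, 0],
  ],
)

```text
clock: 27.85
eef_pos: [449.8, -377.5, 74.8]
tcp_rot: [-3.137, -0.0, 0.893]
contact_force: [0.1, 0.2, -0.3]
opening: 0.644
```

arm_command(
  targets=[
    [0, 0, 0, 0, 0, 0],
    [0, 0, 0, 0, 0, 0],
    [0, 0, 0, 0, 0, 0],
  ],
)

```text
clock: 28.1
eef_pos: [452.5, -379.2, 79.9]
tcp_rot: [3.141, 0.0, 0.894]
contact_force: [0.0, 0.5, 1.3]
opening: 0.643
```

Run:
```python
from h import *
f=r.grab_frame("side")
for o in fish(f)[:6]: print(o)
plan(452,-379,-12,.894)
c=f["image"][330:480,260:420]
cv2.imwrite("pics/s18.png",cv2.resize(c,None,fx=4,fy=4,interpolation=cv2.INTER_CUBIC))
```

```text
{'px': (np.float64(325.0), np.float64(425.0)), 'area': 341.0, 'mu': array([ 453.3, -379.9]), 'rect': (453.5, -379.2), 'size': (28, 67), 'ang': 2.467}
{'px': (np.float64(387.0), np.float64(414.0)), 'area': 252.5, 'mu': array([ 575.9, -388.5]), 'rect': (576.3, -390.3), 'size': (73, 24), 'ang': 1.426}
{'px': (np.float64(300.0), np.float64(117.0)), 'area': 483.0, 'mu': array([ 763.3, 1011.7]), 'rect': (751.0, 984.8), 'size': (392, 99), 'ang': 1.432}
t 28.15 pos [ 452.9 -379.6   80.6] rpy [3.139 0.    0.894] q1,q6 [-0.7  -1.59] open 54.7 F [ 0.1 -1.4 -0.3]
 tool shift now [-0.0001 -0.0011  0.0926]  turn about tool z 0.0  shift after turn [-0.0001 -0.0011  0.0926] norm 92.6
```

View pics/s18.png

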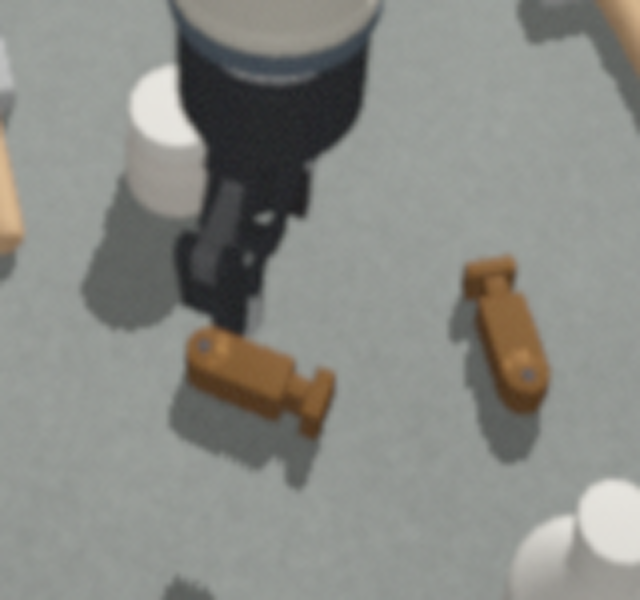

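arm_command(
  targets=[
    [0, 0, 0.02, 0, 0, 0],
    [0, 0, 0.02, 0, 0, 0],
    [0, 0, 0.02, 0, 0, 0],
    [0, 0, 0.012, 0, 0, 0],
    [0, 0, 0.01, 0, 0, 0],
    [0, 0, 0.006, 0, 0, 0],
    [0, 0, 0.003, 0, 0, 0],
    [0, 0, 0, 0, 0, 0],
    [0, 0, 0, 0, 0, 0],
  ],
)

```text
clock: 28.9
eef_pos: [452.4, -379.2, -11.4]
tcp_rot: [3.141, 0.0, 0.894]
contact_force: [0.1, 0.4, -0.4]
opening: 0.639
```

arm_command(
  targets=[
    [0, 0, 0, 0, 0, 0],
    [0, 0, 0, 0, 0, 0],
    [0, 0, 0, 0, 0, 0],
    [0, 0, 0, 0, 0, 0],
    [0, 0, 0, 0, 0, 0],
    [0, 0, 0, 0, 0, 0],
  ],
  fingers=0.01,
)

```text
clock: 29.4
eef_pos: [452.4, -379.1, -11.3]
tcp_rot: [3.141, -0.0, 0.894]
contact_force: [-0.6, 1.9, 5.2]
opening: 0.263
```

arm_command(
  targets=[
    [0, 0, -0.005, 0, 0, 0],
    [0, 0, -0.015, 0, 0, 0],
    [0, 0, -0.03, 0, 0, 0],
    [0, 0, -0.035, 0, 0, 0],
    [0, 0, -0.035, 0, 0, 0],
    [0, 0, -0.035, 0, 0, 0],
    [0, 0, -0.035, 0, 0, 0],
    [0, 0, -0.03, 0, 0, 0],
    [0, 0, -0.01, 0, 0, 0],
    [0, 0, 0, 0, 0, 0],
    [0, 0, 0, 0, 0, 0],
  ],
)

```text
clock: 30.32
eef_pos: [451.5, -378.5, 217.1]
tcp_rot: [-3.141, 0.0, 0.894]
contact_force: [-0.0, -0.1, -2.0]
opening: 0.267
```

Run:
```python
from h import *
f=r.grab_frame("side")
for o in fish(f,11)[:6]: print(o)
plan(466,148,220)
c=f["image"][230:480,260:420]
cv2.imwrite("pics/s19.png",cv2.resize(c,None,fx=2.4,fy=2.4,interpolation=cv2.INTER_CUBIC))
```

```text
{'px': (np.float64(386.0), np.float64(413.0)), 'area': 304.0, 'mu': array([ 576. , -391.6]), 'rect': (576.3, -390.0), 'size': (74, 23), 'ang': 1.465}
{'px': (np.float64(340.0), np.float64(353.0)), 'area': 141.0, 'mu': array([ 534.3, -233.4]), 'rect': (532.7, -230.2), 'size': (43, 46), 'ang': 1.946}
t 30.37 pos [ 451.  -378.1  216. ] rpy [-3.139 -0.     0.894] q1,q6 [-0.7  -1.59] open 22.7 F [ 0.7  0.8 -2.9]
 tool shift now [ 0.4195 -0.3178 -0.004 ]  turn about tool z -0.0  shift after turn [ 0.4195 -0.3178 -0.004 ] norm 526.3
```

View pics/s19.png

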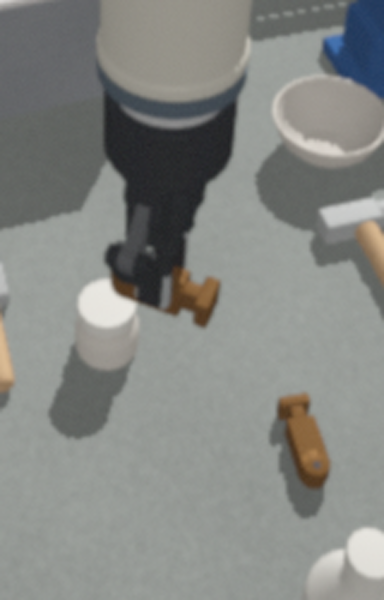

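arm_command(
  targets=[
    [0.02622, -0.01995, 0, 0, 0, 0],
    [0.02622, -0.01995, 0, 0, 0, 0],
    [0.02622, -0.01995, 0, 0, 0, 0],
    [0.02622, -0.01995, 0, 0, 0, 0],
    [0.02622, -0.01995, 0, 0, 0, 0],
    [0.02622, -0.01995, 0, 0, 0, 0],
    [0.02622, -0.01995, 0, 0, 0, 0],
    [0.02622, -0.01995, 0, 0, 0, 0],
    [0.02622, -0.01995, 0, 0, 0, 0],
    [0.02622, -0.01995, 0, 0, 0, 0],
    [0.02622, -0.01995, 0, 0, 0, 0],
    [0.02622, -0.01995, 0, 0, 0, 0],
    [0.02622, -0.01995, 0, 0, 0, 0],
    [0.02622, -0.01995, 0, 0, 0, 0],
    [0.02622, -0.01995, 0, 0, 0, 0],
    [0.02622, -0.01995, 0, 0, 0, 0],
    [0, 0, 0.015, 0, 0, 0],
    [0, 0, 0.015, 0, 0, 0],
    [0, 0, 0, 0, 0, 0],
    [0, 0, 0, 0, 0, 0],
  ],
)

```text
clock: 32.03
eef_pos: [464.1, 147.6, 185.7]
tcp_rot: [-3.139, 0.004, 0.894]
contact_force: [-0.1, 0.0, -1.7]
opening: 0.264
```

Run:
```python
from h import *
plan(466,148,126)
f=r.grab_frame("side")
c=f["image"][125:275,200:360]
cv2.imwrite("pics/s20.png",cv2.resize(c,None,fx=4,fy=4,interpolation=cv2.INTER_CUBIC))
for o in fish(f,11)[:6]: print(o)
```

```text
t 32.03 pos [464.1 147.6 185.7] rpy [-3.139  0.004  0.894] q1,q6 [ 0.3  -0.59] open 22.6 F [-0.1  0.  -1.7]
 tool shift now [0.0015 0.0013 0.0597]  turn about tool z -0.0  shift after turn [0.0015 0.0013 0.0597] norm 59.7
{'px': (np.float64(386.0), np.float64(413.0)), 'area': 203.0, 'mu': array([ 575.1, -390.2]), 'rect': (576.6, -390.0), 'size': (73, 23), 'ang': 1.438}
{'px': (np.float64(297.0), np.float64(121.0)), 'area': 772.5, 'mu': array([739.2, 945.8]), 'rect': (743.3, 969.0), 'size': (426, 106), 'ang': 1.321}
```

View pics/s20.png

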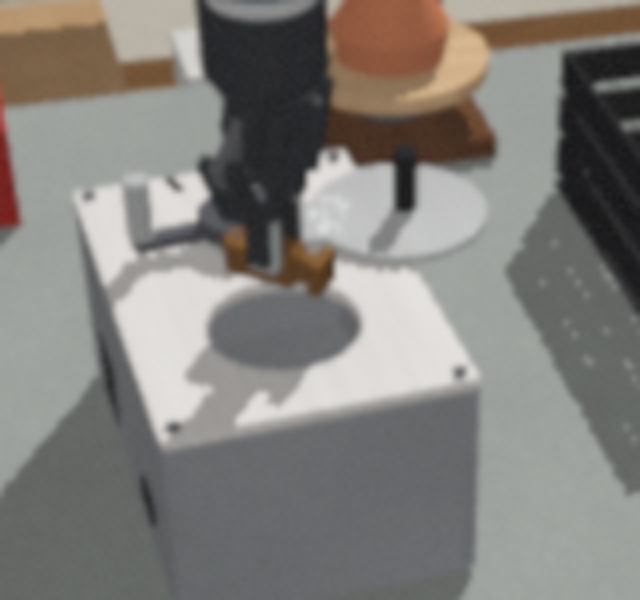

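arm_command(
  targets=[
    [0.001, 0.001, 0.015, 0, 0, 0],
    [0, 0, 0.015, 0, 0, 0],
    [0, 0, 0.01, 0, 0, 0],
    [0, 0, 0.01, 0, 0, 0],
    [0, 0, 0.008, 0, 0, 0],
    [0, 0, 0, 0, 0, 0],
    [0, 0, 0, 0, 0, 0],
  ],
)

```text
clock: 32.67
eef_pos: [467.3, 148.2, 129.8]
tcp_rot: [-3.141, 0.0, 0.894]
contact_force: [0.1, -0.0, -2.4]
opening: 0.262
```

arm_command(
  targets=[
    [0, 0, 0, 0, 0, 0],
    [0, 0, 0, 0, 0, 0],
    [0, 0, 0, 0, 0, 0],
    [0, 0, -0.01, 0, 0, 0],
    [0, 0, -0.02, 0, 0, 0],
    [0, 0, -0.03, 0, 0, 0],
    [0, 0, -0.03, 0, 0, 0],
    [0, 0, -0.02, 0, 0, 0],
    [0, 0, 0, 0, 0, 0],
  ],
  fingers=0.04,
)

```text
clock: 33.42
eef_pos: [469.9, 149.1, 245.4]
tcp_rot: [3.137, -0.007, 0.894]
contact_force: [0.9, 0.8, 0.3]
opening: 0.468
```

Run:
```python
from h import *
f=r.grab_frame("side")
for o in fish(f)[:6]: print(o)
cv2.imwrite("pics/s21.png",cv2.resize(f["image"][125:275,200:360],None,fx=4,fy=4,interpolation=cv2.INTER_CUBIC))
f=r.grab_frame("top")
for o in fish(f)[:4]: print(o)
plan(578.0,-393.5,240,1.485-np.pi/2)
```

```text
{'px': (np.float64(387.0), np.float64(413.0)), 'area': 199.0, 'mu': array([ 574.9, -390.3]), 'rect': (576.6, -390.3), 'size': (73, 23), 'ang': 1.455}
{'px': (np.float64(297.0), np.float64(121.0)), 'area': 773.5, 'mu': array([738.6, 944.5]), 'rect': (744.7, 974.9), 'size': (438, 106), 'ang': 1.324}
{'px': (np.float64(436.0), np.float64(226.0)), 'area': 103.5, 'mu': array([ 578.1, -392.2]), 'rect': (578.2, -391.7), 'size': (69, 21), 'ang': 1.502}
{'px': (np.float64(129.0), np.float64(179.0)), 'area': 66.5, 'mu': array([718.4, 602.9]), 'rect': (709.3, 598.1), 'size': (98, 38), 'ang': -2.95}
{'px': (np.float64(97.0), np.float64(186.0)), 'area': 1310.0, 'mu': array([684.2, 711.3]), 'rect': (684.7, 711.0), 'size': (150, 127), 'ang': 1.236}
t 33.52 pos [467.8 148.5 241.4] rpy [ 3.14e+00 -2.00e-03  8.94e-01] q1,q6 [ 0.3  -0.59] open 40.4 F [-0.4 -0.5 -0.2]
 tool shift now [-0.3535  0.4253  0.0014]  turn about tool z 0.98  shift after turn [0.1562 0.5305 0.0014] norm 553.0
```

View pics/s21.png

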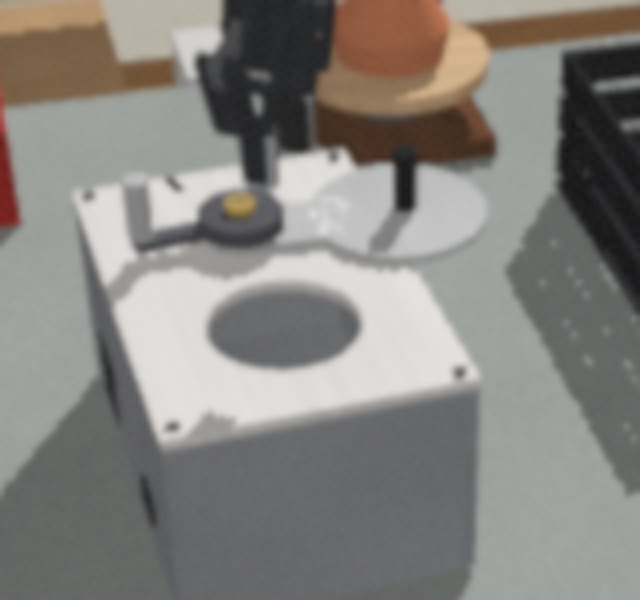

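arm_command(
  targets=[
    [0, 0, 0, 0, 0, 0.1218],
    [0, 0, 0, 0, 0, 0.1218],
    [0, 0, 0, 0, 0, 0.1218],
    [0, 0, 0, 0, 0, 0.1218],
    [0, 0, 0, 0, 0, 0.1218],
    [0, 0, 0, 0, 0, 0.1218],
    [0, 0, 0, 0, 0, 0.1218],
    [0, 0, 0, 0, 0, 0.1218],
  ],
  fingers=0.055,
)

```text
clock: 34.18
eef_pos: [466.4, 148.0, 238.7]
tcp_rot: [3.141, 0.002, -0.087]
contact_force: [-0.5, -0.2, -0.8]
opening: 0.641
```

arm_command(
  targets=[
    [0.009, 0.0313, 0, 0, 0, 0],
    [0.009, 0.0313, 0, 0, 0, 0],
    [0.009, 0.0313, 0, 0, 0, 0],
    [0.009, 0.0313, 0, 0, 0, 0],
    [0.009, 0.0313, 0, 0, 0, 0],
    [0.009, 0.0313, 0, 0, 0, 0],
    [0.009, 0.0313, 0, 0, 0, 0],
    [0.009, 0.0313, 0, 0, 0, 0],
    [0.009, 0.0313, 0, 0, 0, 0],
    [0.009, 0.0313, 0, 0, 0, 0],
    [0.009, 0.0313, 0, 0, 0, 0],
    [0.009, 0.0313, 0, 0, 0, 0],
    [0.009, 0.0313, 0, 0, 0, 0],
    [0.009, 0.0313, 0, 0, 0, 0],
    [0.009, 0.0313, 0, 0, 0, 0],
    [0.009, 0.0313, 0, 0, 0, 0],
    [0.009, 0.0313, 0, 0, 0, 0],
    [0, 0, 0.03, 0, 0, 0],
    [0, 0, 0.03, 0, 0, 0],
    [0, 0, 0.03, 0, 0, 0],
  ],
)

```text
clock: 35.85
eef_pos: [576.2, -394.8, 147.5]
tcp_rot: [-3.141, 0.001, -0.082]
contact_force: [0.3, 0.3, -0.7]
opening: 0.647
```

arm_command(
  targets=[
    [0, 0, 0.03, 0, 0, 0],
    [0, 0, 0.03, 0, 0, 0],
    [0, 0, 0.02, 0, 0, 0],
    [0, 0, 0, 0, 0, 0],
    [0, 0, 0, 0, 0, 0],
  ],
)

```text
clock: 36.27
eef_pos: [575.7, -393.5, 68.0]
tcp_rot: [-3.139, 0.004, -0.081]
contact_force: [0.2, -0.6, 0.5]
opening: 0.646
```

Run:
```python
from h import *
f=r.grab_frame("side")
for o in fish(f)[:6]: print(o)
plan(577.4,-394.5,-12,-.08)
c=f["image"][330:480,300:460]
cv2.imwrite("pics/s22.png",cv2.resize(c,None,fx=4,fy=4,interpolation=cv2.INTER_CUBIC))
```

```text
{'px': (np.float64(387.0), np.float64(415.0)), 'area': 272.0, 'mu': array([ 576.1, -389.7]), 'rect': (576.6, -390.4), 'size': (73, 23), 'ang': 1.429}
t 36.32 pos [ 576.9 -394.3   69.9] rpy [-3.141e+00  1.000e-03 -8.000e-02] q1,q6 [-0.6  -0.52] open 55.1 F [ 0.3 -0.4  0.6]
 tool shift now [0.0005 0.0001 0.0819]  turn about tool z -0.0  shift after turn [0.0005 0.0001 0.0819] norm 81.9
```

View pics/s22.png

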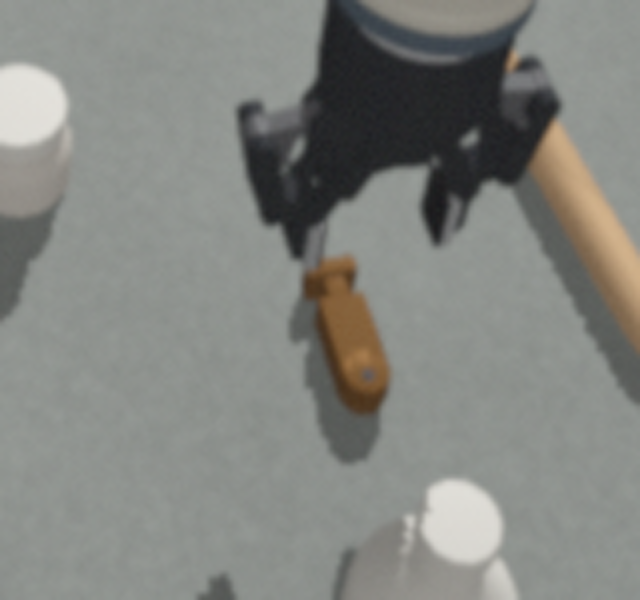

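arm_command(
  targets=[
    [0, 0, 0.02, 0, 0, 0],
    [0, 0, 0.02, 0, 0, 0],
    [0, 0, 0.015, 0, 0, 0],
    [0, 0, 0.012, 0, 0, 0],
    [0, 0, 0.008, 0, 0, 0],
    [0, 0, 0.005, 0, 0, 0],
    [0, 0, 0, 0, 0, 0],
    [0, 0, 0, 0, 0, 0],
  ],
)

```text
clock: 36.98
eef_pos: [577.3, -394.6, -9.7]
tcp_rot: [3.141, -0.0, -0.08]
contact_force: [0.8, 0.3, 0.9]
opening: 0.647
```

arm_command(
  targets=[
    [0, 0, 0, 0, 0, 0],
    [0, 0, 0, 0, 0, 0],
    [0, 0, 0, 0, 0, 0],
    [0, 0, 0, 0, 0, 0],
    [0, 0, 0, 0, 0, 0],
    [0, 0, 0, 0, 0, 0],
  ],
  fingers=0.01,
)

```text
clock: 37.48
eef_pos: [577.7, -394.8, -9.1]
tcp_rot: [3.141, -0.001, -0.08]
contact_force: [-0.7, 1.2, 6.9]
opening: 0.257
```

arm_command(
  targets=[
    [0, 0, -0.005, 0, 0, 0],
    [0, 0, -0.015, 0, 0, 0],
    [0, 0, -0.03, 0, 0, 0],
    [0, 0, -0.035, 0, 0, 0],
    [0, 0, -0.035, 0, 0, 0],
    [0, 0, -0.035, 0, 0, 0],
    [0, 0, -0.035, 0, 0, 0],
    [0, 0, -0.03, 0, 0, 0],
    [0, 0, -0.01, 0, 0, 0],
    [0, 0, 0, 0, 0, 0],
    [0, 0, 0, 0, 0, 0],
  ],
)

```text
clock: 38.4
eef_pos: [576.6, -394.2, 219.7]
tcp_rot: [-3.142, 0.0, -0.081]
contact_force: [0.7, -0.1, -3.2]
opening: 0.26
```

Run:
```python
from h import *
f=r.grab_frame("side")
for o in fish(f,11)[:6]: print(o)
plan(468,143,220)
c=f["image"][230:480,260:460]
cv2.imwrite("pics/s23.png",cv2.resize(c,None,fx=2.4,fy=2.4,interpolation=cv2.INTER_CUBIC))
```

```text
{'px': (np.float64(408.0), np.float64(346.0)), 'area': 200.5, 'mu': array([ 686.6, -256.9]), 'rect': (685.9, -249.3), 'size': (68, 35), 'ang': 0.993}
t 38.45 pos [ 576.1 -393.7  218.2] rpy [-3.14e+00  2.00e-03 -8.00e-02] q1,q6 [-0.6  -0.52] open 22.2 F [ 0.3 -0.1 -3. ]
 tool shift now [-0.1509 -0.5263 -0.0018]  turn about tool z -0.0  shift after turn [-0.1509 -0.5263 -0.0018] norm 547.5
```

View pics/s23.png

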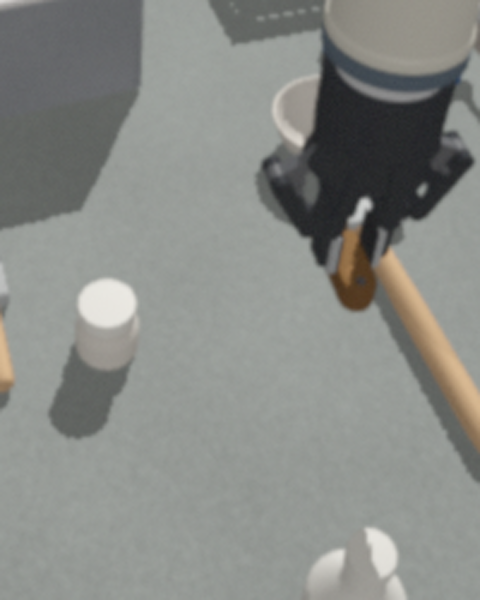

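arm_command(
  targets=[
    [-0.0089, -0.031, 0, 0, 0, 0],
    [-0.0089, -0.031, 0, 0, 0, 0],
    [-0.0089, -0.031, 0, 0, 0, 0],
    [-0.0089, -0.031, 0, 0, 0, 0],
    [-0.0089, -0.031, 0, 0, 0, 0],
    [-0.0089, -0.031, 0, 0, 0, 0],
    [-0.0089, -0.031, 0, 0, 0, 0],
    [-0.0089, -0.031, 0, 0, 0, 0],
    [-0.0089, -0.031, 0, 0, 0, 0],
    [-0.0089, -0.031, 0, 0, 0, 0],
    [-0.0089, -0.031, 0, 0, 0, 0],
    [-0.0089, -0.031, 0, 0, 0, 0],
    [-0.0089, -0.031, 0, 0, 0, 0],
    [-0.0089, -0.031, 0, 0, 0, 0],
    [-0.0089, -0.031, 0, 0, 0, 0],
    [-0.0089, -0.031, 0, 0, 0, 0],
    [-0.0089, -0.031, 0, 0, 0, 0],
    [0, 0, 0.02, 0, 0, 0],
    [0, 0, 0.015, 0, 0, 0],
    [0, 0, 0, 0, 0, 0],
  ],
)

```text
clock: 40.12
eef_pos: [465.0, 142.7, 180.3]
tcp_rot: [3.138, 0.008, -0.079]
contact_force: [-1.1, 0.1, -3.2]
opening: 0.259
```

Run:
```python
from h import *
f=r.grab_frame("side")
plan(468.3,143,126)
c=f["image"][125:275,200:360]
cv2.imwrite("pics/s24.png",cv2.resize(c,None,fx=4,fy=4,interpolation=cv2.INTER_CUBIC))
```

```text
t 40.17 pos [466.  142.6 182. ] rpy [ 3.139  0.006 -0.08 ] q1,q6 [0.29 0.37] open 22.2 F [-0.8 -1.2 -1.7]
 tool shift now [ 0.0023 -0.0006  0.056 ]  turn about tool z -0.0  shift after turn [ 0.0023 -0.0006  0.056 ] norm 56.0
```

View pics/s24.png

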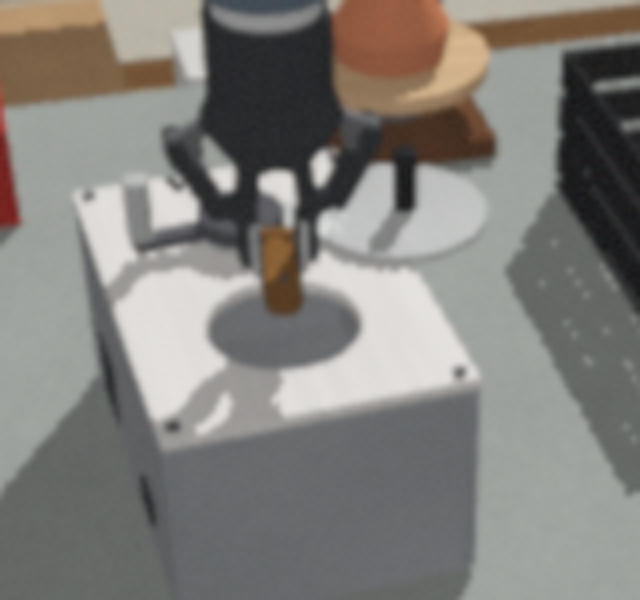

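arm_command(
  targets=[
    [0.001, 0, 0, 0, 0, 0],
    [0, 0, 0.015, 0, 0, 0],
    [0, 0, 0.015, 0, 0, 0],
    [0, 0, 0.01, 0, 0, 0],
    [0, 0, 0.01, 0, 0, 0],
    [0, 0, 0.008, 0, 0, 0],
    [0, 0, 0, 0, 0, 0],
    [0, 0, 0, 0, 0, 0],
  ],
)

```text
clock: 40.83
eef_pos: [469.5, 142.8, 126.8]
tcp_rot: [3.141, 0.001, -0.081]
contact_force: [0.3, -0.1, -1.5]
opening: 0.26
```

arm_command(
  targets=[
    [0, 0, 0, 0, 0, 0],
    [0, 0, 0, 0, 0, 0],
    [0, 0, 0, 0, 0, 0],
    [0, 0, -0.01, 0, 0, 0],
    [0, 0, -0.02, 0, 0, 0],
    [0, 0, -0.03, 0, 0, 0],
    [0, 0, -0.03, 0, 0, 0],
    [0, 0, -0.02, 0, 0, 0],
    [0, 0, 0, 0, 0, 0],
  ],
  fingers=0.04,
)

```text
clock: 41.58
eef_pos: [472.2, 143.8, 242.4]
tcp_rot: [-3.139, -0.008, -0.08]
contact_force: [0.9, -0.6, 0.9]
opening: 0.47
```

Run:
```python
from h import *
f=r.grab_frame("side")
cv2.imwrite("pics/s25.png",f["image"])
f=r.grab_frame("top")
cv2.imwrite("pics/t25.png",f["image"])
plan(577,254,240,1.557)
```

```text
t 41.68 pos [470.1 143.2 238.4] rpy [-3.141e+00 -3.000e-03 -8.000e-02] q1,q6 [0.29 0.37] open 39.9 F [-0.3 -0.1 -1.2]
 tool shift now [ 0.0976 -0.1191 -0.0016]  turn about tool z -1.637  shift after turn [ 0.1123  0.1053 -0.0016] norm 154.0
```

View pics/s25.png

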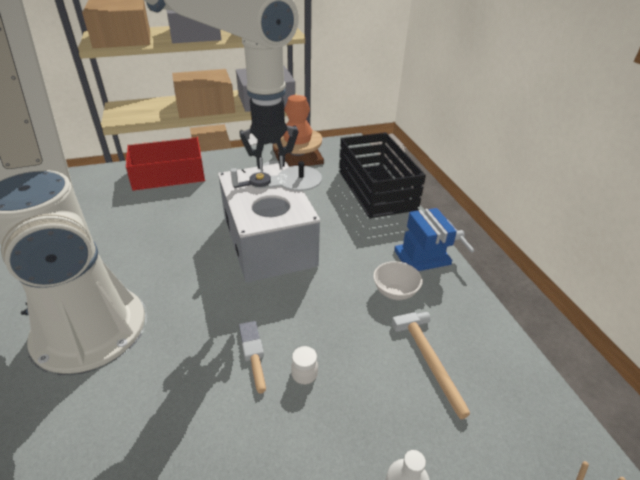

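View pics/t25.png

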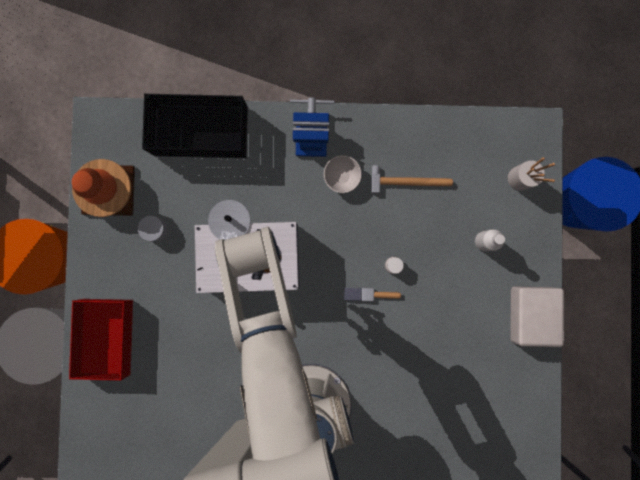

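arm_command(
  targets=[
    [0, 0, 0, 0, 0, -0.1169],
    [0, 0, 0, 0, 0, -0.1169],
    [0, 0, 0, 0, 0, -0.1169],
    [0, 0, 0, 0, 0, -0.1169],
    [0, 0, 0, 0, 0, -0.1169],
    [0, 0, 0, 0, 0, -0.1169],
    [0, 0, 0, 0, 0, -0.1169],
    [0, 0, 0, 0, 0, -0.1169],
    [0, 0, 0, 0, 0, -0.1169],
    [0, 0, 0, 0, 0, -0.1169],
    [0, 0, 0, 0, 0, -0.1169],
    [0, 0, 0, 0, 0, -0.1169],
    [0, 0, 0, 0, 0, -0.1169],
    [0, 0, 0, 0, 0, -0.1169],
  ],
)

```text
clock: 42.85
eef_pos: [468.7, 142.7, 235.7]
tcp_rot: [-3.139, 0.001, 1.562]
contact_force: [-0.8, 0.2, -0.6]
opening: 0.47
```

arm_command(
  targets=[
    [0.0188, 0.0177, 0, 0, 0, 0],
    [0.0188, 0.0177, 0, 0, 0, 0],
    [0.0188, 0.0177, 0, 0, 0, 0],
    [0.0188, 0.0177, 0, 0, 0, 0],
    [0.0188, 0.0177, 0, 0, 0, 0],
    [0.0188, 0.0177, 0, 0, 0, 0],
    [0, 0, 0, 0, 0, 0],
    [0, 0, 0, 0, 0, 0],
    [0, 0, 0, 0, 0, 0],
  ],
)

```text
clock: 43.6
eef_pos: [576.3, 253.5, 235.7]
tcp_rot: [-3.139, 0.001, 1.556]
contact_force: [0.3, -0.2, 1.1]
opening: 0.469
```

Run:
```python
from h import *
plan(576.9,254.5,172,1.557)
f=r.grab_frame("top")
plan(576.9,254.5,172,1.557)
```

```text
t 43.6 pos [576.3 253.5 235.7] rpy [-3.139e+00  1.000e-03  1.556e+00] q1,q6 [ 0.41 -1.14] open 40.1 F [ 0.3 -0.2  1.1]
 tool shift now [0.001  0.0006 0.0637]  turn about tool z -0.001  shift after turn [0.001  0.0006 0.0637] norm 63.7
t 43.65 pos [576.3 253.3 236. ] rpy [-3.140e+00  1.000e-03  1.556e+00] q1,q6 [ 0.41 -1.14] open 39.8 F [-0.6  0.4 -0.5]
 tool shift now [0.0012 0.0006 0.064 ]  turn about tool z -0.001  shift after turn [0.0012 0.0006 0.064 ] norm 64.0
```

arm_command(
  targets=[
    [0.001, 0.0005, 0.015, 0, 0, 0],
    [0, 0, 0.015, 0, 0, 0],
    [0, 0, 0.015, 0, 0, 0],
    [0, 0, 0.01, 0, 0, 0],
    [0, 0, 0.008, 0, 0, 0],
    [0, 0, 0, 0, 0, 0],
    [0, 0, 0, 0, 0, 0],
  ],
)

```text
clock: 44.23
eef_pos: [577.8, 254.9, 174.0]
tcp_rot: [-3.141, 0.0, 1.556]
contact_force: [0.4, 0.0, -0.8]
opening: 0.471
```

arm_command(
  targets=[
    [0, 0, 0, 0, 0, 0],
    [0, 0, 0, 0, 0, 0],
    [0, 0, 0, 0, 0, 0],
    [0, 0, 0, 0, 0, 0],
    [0, 0, 0, 0, 0, 0],
  ],
  fingers=0.01,
  squeeze=25,
)

```text
clock: 44.65
eef_pos: [578.5, 255.3, 174.9]
tcp_rot: [3.14, -0.0, 1.556]
contact_force: [-0.4, -1.0, 5.8]
opening: 0.192
```

arm_command(
  targets=[
    [-0.00575, -0.00014, 0, 0, 0, 0.05],
    [-0.00575, -0.00014, 0, 0, 0, 0.05],
    [-0.01148, -0.00057, 0, 0, 0, 0.1],
    [-0.01148, -0.00057, 0, 0, 0, 0.1],
    [-0.01148, -0.00057, 0, 0, 0, 0.1],
    [-0.01148, -0.00057, 0, 0, 0, 0.1],
    [-0.01148, -0.00057, 0, 0, 0, 0.1],
    [-0.01148, -0.00057, 0, 0, 0, 0.1],
    [-0.01148, -0.00057, 0, 0, 0, 0.1],
    [-0.01148, -0.00057, 0, 0, 0, 0.1],
    [-0.01148, -0.00057, 0, 0, 0, 0.1],
    [-0.01148, -0.00057, 0, 0, 0, 0.1],
    [-0.01148, -0.00057, 0, 0, 0, 0.1],
    [-0.01148, -0.00057, 0, 0, 0, 0.1],
    [-0.01148, -0.00057, 0, 0, 0, 0.1],
    [-0.00575, -0.00014, 0, 0, 0, 0.05],
    [-0.00575, -0.00014, 0, 0, 0, 0.05],
    [0, 0, 0, 0, 0, 0],
    [0, 0, 0, 0, 0, 0],
  ],
)

```text
clock: 46.23
eef_pos: [470.0, 139.5, 174.9]
tcp_rot: [3.137, -0.002, 0.057]
contact_force: [0.2, -14.9, 9.1]
opening: 0.194
```

Run:
```python
from h import *
plan(468.6,141.6,172,0.057)
f=r.grab_frame("side")
c=f["image"][125:275,200:360]
cv2.imwrite("pics/s26.png",cv2.resize(c,None,fx=4,fy=4,interpolation=cv2.INTER_CUBIC))
```

```text
t 46.23 pos [470.  139.5 174.9] rpy [ 3.137e+00 -2.000e-03  5.700e-02] q1,q6 [0.29 0.24] open 16.6 F [  0.2 -14.9   9.1]
 tool shift now [-0.0013 -0.0022  0.0029]  turn about tool z -0.0  shift after turn [-0.0013 -0.0022  0.0029] norm 3.8
```

View pics/s26.png

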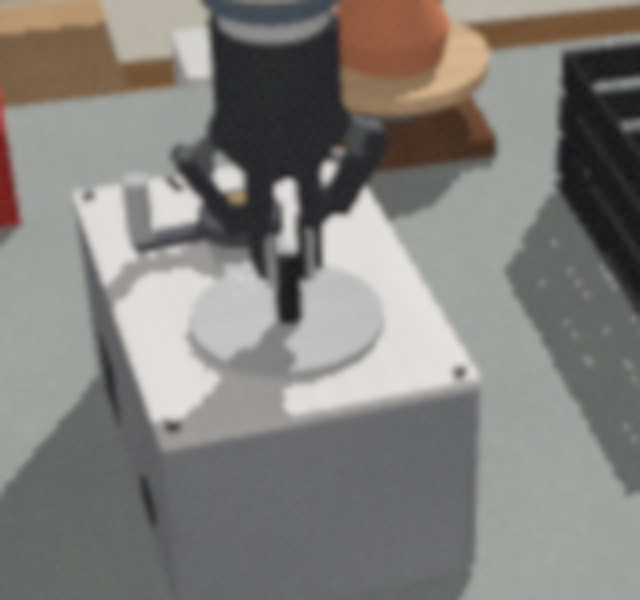

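arm_command(
  targets=[
    [-0.001, -0.002, 0, 0, 0, 0],
    [-0.0015, 0, 0, 0, 0, 0],
    [-0.001, 0, 0, 0, 0, 0],
    [0, 0, 0, 0, 0, 0],
    [0, 0, 0, 0, 0, 0],
  ],
)

```text
clock: 46.7
eef_pos: [466.9, 141.8, 174.7]
tcp_rot: [3.138, -0.002, 0.057]
contact_force: [2.0, -11.9, 6.2]
opening: 0.195
```

arm_command(
  targets=[
    [-0.0015, -0.001, 0, 0, 0, 0],
    [-0.0015, -0.001, 0, 0, 0, 0],
    [0, 0, 0, 0, 0, 0],
    [0, 0, 0, 0, 0, 0],
  ],
)

```text
clock: 47.03
eef_pos: [466.7, 143.5, 174.9]
tcp_rot: [3.138, -0.008, 0.057]
contact_force: [14.2, -14.6, -2.0]
opening: 0.195
```

arm_command(
  targets=[
    [0.001, 0, 0, 0, 0, 0],
    [0.001, 0, 0, 0, 0, 0],
    [0, 0, 0, 0, 0, 0],
    [0, 0, 0, 0, 0, 0],
    [0, 0, -0.01, 0, 0, 0],
    [0, 0, -0.02, 0, 0, 0],
    [0, 0, -0.03, 0, 0, 0],
    [0, 0, -0.03, 0, 0, 0],
    [0, 0, -0.01, 0, 0, 0],
    [0, 0, 0, 0, 0, 0],
  ],
  fingers=0.04,
)

```text
clock: 47.87
eef_pos: [466.3, 146.4, 277.3]
tcp_rot: [-3.14, -0.005, 0.056]
contact_force: [0.1, -0.2, -0.5]
opening: 0.471
```

Run:
```python
from h import *
f=r.grab_frame("side")
c=f["image"][150:240,200:300]
cv2.imwrite("pics/s27.png",cv2.resize(c,None,fx=6,fy=6,interpolation=cv2.INTER_CUBIC))
plan(393.2,241.5,270,1.68)
for p in [(393.2,241.5,221),(434.3,320.7,221),(468.6,141.6,212)]: print(p,[round(a) for a in (np.array(proj(f,p))-[200,150])*6])
```

```text
t 47.92 pos [465.3 146.1 275.2] rpy [-3.141e+00 -3.000e-03  5.600e-02] q1,q6 [0.3  0.24] open 40.0 F [-0.4 -0.2 -0.6]
 tool shift now [-0.0666 -0.0993  0.0052]  turn about tool z -1.624  shift after turn [ 0.1027 -0.0613  0.0052] norm 119.7
(393.2, 241.5, 221) [205, 122]
(434.3, 320.7, 221) [270, 26]
(468.6, 141.6, 212) [424, 236]
```

View pics/s27.png

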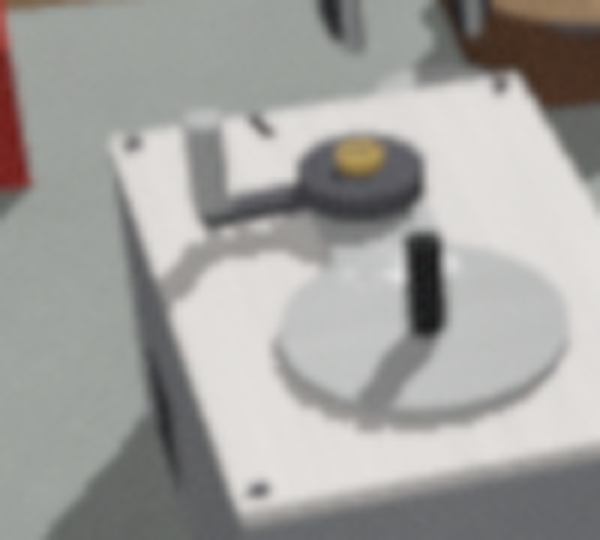

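arm_command(
  targets=[
    [0, 0, 0, 0, 0, -0.1163],
    [0, 0, 0, 0, 0, -0.1163],
    [0, 0, 0, 0, 0, -0.1163],
    [0, 0, 0, 0, 0, -0.1163],
    [0, 0, 0, 0, 0, -0.1163],
    [0, 0, 0, 0, 0, -0.1163],
    [0, 0, 0, 0, 0, -0.1163],
    [0, 0, 0, 0, 0, -0.1163],
    [0, 0, 0, 0, 0, -0.1163],
    [0, 0, 0, 0, 0, -0.1163],
    [0, 0, 0, 0, 0, -0.1163],
    [0, 0, 0, 0, 0, -0.1163],
    [0, 0, 0, 0, 0, -0.1163],
    [0, 0, 0, 0, 0, -0.1163],
    [0, 0, 0, 0, 0, -0.1163],
  ],
)

```text
clock: 49.17
eef_pos: [463.6, 145.5, 272.0]
tcp_rot: [-3.138, 0.0, 1.806]
contact_force: [-0.5, 0.7, 0.3]
opening: 0.468
```

arm_command(
  targets=[
    [0.018, -0.0082, 0, 0, 0, 0],
    [0.018, -0.0082, 0, 0, 0, 0],
    [0.018, -0.0082, 0, 0, 0, 0],
    [0.018, -0.0082, 0, 0, 0, 0],
    [0.018, -0.0082, 0, 0, 0, 0],
    [0.018, -0.0082, 0, 0, 0, 0],
    [0, 0, 0, 0, 0, 0],
    [0, 0, 0, 0, 0, 0],
    [0, 0, 0, 0, 0, 0],
  ],
)

```text
clock: 49.92
eef_pos: [391.9, 239.2, 272.9]
tcp_rot: [-3.14, 0.001, 1.801]
contact_force: [0.3, 1.0, -0.6]
opening: 0.464
```

Run:
```python
from h import *
plan(393,242,178,1.80)
```

```text
t 49.92 pos [391.9 239.2 272.9] rpy [-3.140e+00  1.000e-03  1.801e+00] q1,q6 [ 0.54 -1.26] open 39.7 F [ 0.3  1.  -0.6]
 tool shift now [0.0025 0.0017 0.0949]  turn about tool z 0.001  shift after turn [0.0025 0.0017 0.0949] norm 94.9
```

arm_command(
  targets=[
    [0.0025, 0.0017, 0.015, 0, 0, 0],
    [0, 0, 0.015, 0, 0, 0],
    [0, 0, 0.015, 0, 0, 0],
    [0, 0, 0.015, 0, 0, 0],
    [0, 0, 0.015, 0, 0, 0],
    [0, 0, 0.012, 0, 0, 0],
    [0, 0, 0.008, 0, 0, 0],
    [0, 0, 0, 0, 0, 0],
    [0, 0, 0, 0, 0, 0],
  ],
)

```text
clock: 50.67
eef_pos: [393.5, 242.0, 178.7]
tcp_rot: [-3.141, 0.0, 1.8]
contact_force: [0.6, -0.8, 0.7]
opening: 0.468
```

Run:
```python
from h import *
plan(393,242,178,1.80)
f=r.grab_frame("side")
c=f["image"][130:220,200:300]
cv2.imwrite("pics/s28.png",cv2.resize(c,None,fx=6,fy=6,interpolation=cv2.INTER_CUBIC))
```

```text
t 50.67 pos [393.5 242.  178.7] rpy [-3.141  0.     1.8  ] q1,q6 [ 0.55 -1.25] open 40.0 F [ 0.6 -0.8  0.7]
 tool shift now [ 0.0001 -0.0005  0.0007]  turn about tool z -0.0  shift after turn [ 0.0001 -0.0005  0.0007] norm 0.8
```

View pics/s28.png

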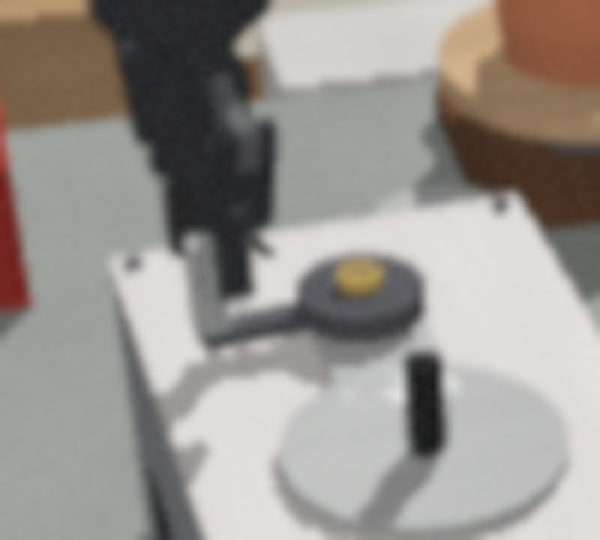

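Run:
```python
from h import *
f=r.grab_frame("side")
for p in [(398,222,203),(389,261.5,203),(393.2,242,221),(393.2,242,176)]: print(p,[round(a) for a in (np.array(proj(f,p))-[200,130])*6])
f=r.grab_frame("top")
c=f["image"][210:310,180:310]
cv2.imwrite("pics/t28.png",cv2.resize(c,None,fx=6,fy=6,interpolation=cv2.INTER_CUBIC))
```

```text
(398, 222, 203) [227, 299]
(389, 261.5, 203) [193, 257]
(393.2, 242, 221) [205, 242]
(393.2, 242, 176) [215, 330]
```

View pics/t28.png

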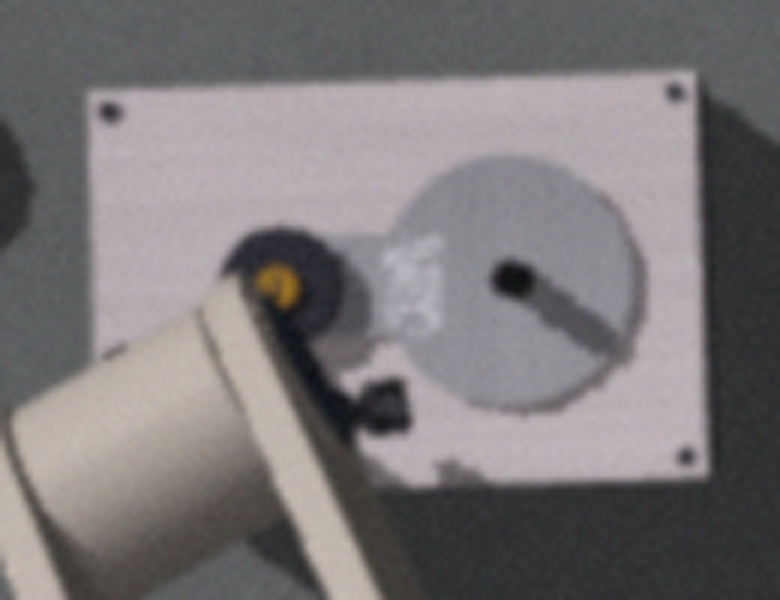

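arm_command(
  targets=[
    [0, 0, 0, 0, 0, 0],
    [0, 0, 0, 0, 0, 0],
    [0, 0, 0, 0, 0, 0],
    [0, 0, 0, 0, 0, 0],
    [0, 0, 0, 0, 0, 0],
  ],
  fingers=0.01,
  squeeze=30,
)

```text
clock: 51.23
eef_pos: [393.5, 243.1, 179.6]
tcp_rot: [3.141, -0.001, 1.801]
contact_force: [-2.2, 1.8, 5.8]
opening: 0.196
```

Run:
```python
from h import *
plan(393,242,178,1.80)
p=r.sense()["eef_pos"]; print(np.degrees(np.arctan2(p[1]-256.4,p[0]-462)), np.hypot(p[0]-462,p[1]-256.4))
```

```text
t 51.23 pos [393.5 243.1 179.6] rpy [ 3.141e+00 -1.000e-03  1.801e+00] q1,q6 [ 0.55 -1.25] open 16.8 F [-2.2  1.8  5.8]
 tool shift now [-0.0009 -0.0008  0.0016]  turn about tool z 0.001  shift after turn [-0.0009 -0.0008  0.0016] norm 2.0
-168.97619100372924 69.74799675057055
```

arm_command(
  targets=[
    [0.0035, 0.0001, 0, 0, 0, 0.05],
    [0.0035, 0.0001, 0, 0, 0, 0.05],
    [0.007, 0.00035, 0, 0, 0, 0.1],
    [0.007, 0.00035, 0, 0, 0, 0.1],
    [0.007, 0.00035, 0, 0, 0, 0.1],
    [0.007, 0.00035, 0, 0, 0, 0.1],
    [0.007, 0.00035, 0, 0, 0, 0.1],
    [0.007, 0.00035, 0, 0, 0, 0.1],
    [0.007, 0.00035, 0, 0, 0, 0.1],
    [0.007, 0.00035, 0, 0, 0, 0.1],
    [0.007, 0.00035, 0, 0, 0, 0.1],
    [0.007, 0.00035, 0, 0, 0, 0.1],
    [0.0035, 0.0001, 0, 0, 0, 0.05],
    [0.0035, 0.0001, 0, 0, 0, 0.05],
    [0, 0, 0, 0, 0, 0],
    [0, 0, 0, 0, 0, 0],
  ],
)

```text
clock: 52.57
eef_pos: [424.1, 314.7, 179.6]
tcp_rot: [3.137, -0.001, 0.601]
contact_force: [7.1, -10.3, 5.1]
opening: 0.193
```

Run:
```python
from h import *
plan(434.3,320.7,178)
p=r.sense()["eef_pos"]; print(np.degrees(np.arctan2(p[1]-256.4,p[0]-462)), np.hypot(p[0]-462,p[1]-256.4))
f=r.grab_frame("side")
c=f["image"][130:220,200:300]
cv2.imwrite("pics/s29.png",cv2.resize(c,None,fx=6,fy=6,interpolation=cv2.INTER_CUBIC))
```

```text
t 52.57 pos [424.1 314.7 179.6] rpy [ 3.137e+00 -1.000e-03  6.010e-01] q1,q6 [0.64 0.04] open 16.5 F [  7.1 -10.3   5.1]
 tool shift now [0.0118 0.0008 0.0016]  turn about tool z -0.0  shift after turn [0.0118 0.0008 0.0016] norm 11.9
123.02616239064419 69.53710497716958
```

View pics/s29.png

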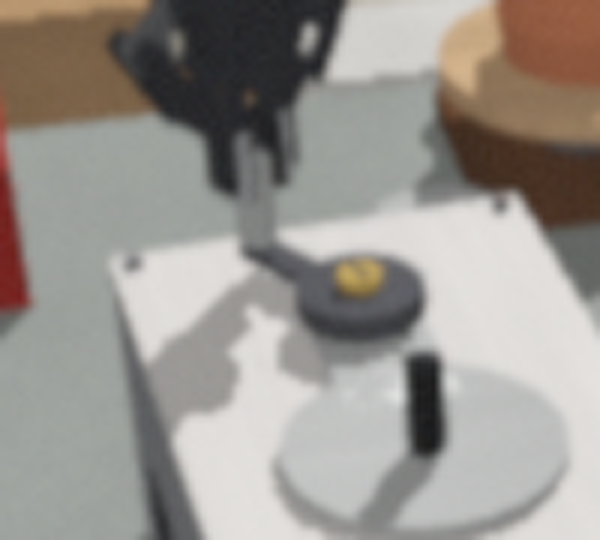

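arm_command(
  targets=[
    [0.0045, 0.0002, 0, 0, 0, 0.06],
    [0.0045, 0.0002, 0, 0, 0, 0.06],
    [0.004, 0.0002, 0, 0, 0, 0.06],
    [0, 0, 0, 0, 0, 0],
    [0, 0, 0, 0, 0, 0],
    [0, 0, 0, 0, 0, 0],
  ],
)

```text
clock: 53.12
eef_pos: [435.1, 320.3, 179.5]
tcp_rot: [3.137, -0.001, 0.421]
contact_force: [6.1, -12.9, 7.3]
opening: 0.193
```

Run:
```python
from h import *
plan(434.3,320.7,178)
p=r.sense()["eef_pos"]; print(np.degrees(np.arctan2(p[1]-256.4,p[0]-462)), np.hypot(p[0]-462,p[1]-256.4))
```

```text
t 53.12 pos [435.1 320.3 179.5] rpy [ 3.137e+00 -1.000e-03  4.210e-01] q1,q6 [0.64 0.22] open 16.5 F [  6.1 -12.9   7.3]
 tool shift now [-0.0005 -0.0007  0.0015]  turn about tool z -0.0  shift after turn [-0.0005 -0.0007  0.0015] norm 1.8
112.84870366232828 69.32350746623626
```

arm_command(
  targets=[
    [0, 0.001, 0, 0, 0, 0],
    [0, 0.001, 0, 0, 0, 0],
    [0, 0, 0, 0, 0, 0],
  ],
)

```text
clock: 53.37
eef_pos: [435.2, 320.3, 179.6]
tcp_rot: [3.141, -0.002, 0.421]
contact_force: [1.7, -2.5, 6.4]
opening: 0.199
```

arm_command(
  targets=[
    [0, 0, 0, 0, 0, 0],
    [0, 0, 0, 0, 0, 0],
    [0, 0, 0, 0, 0, 0],
    [0, 0, -0.01, 0, 0, 0],
    [0, 0, -0.02, 0, 0, 0],
    [0, 0, -0.03, 0, 0, 0],
    [0, 0, -0.03, 0, 0, 0],
    [0, 0, -0.03, 0, 0, 0],
    [0, 0, -0.02, 0, 0, 0],
  ],
  fingers=0.04,
)

```text
clock: 54.12
eef_pos: [434.7, 321.2, 322.7]
tcp_rot: [-3.141, -0.003, 0.421]
contact_force: [0.1, -0.1, 0.2]
opening: 0.469
```

arm_command(
  targets=[
    [0.01, 0.03, -0.01, 0, 0, 0],
    [0.01, 0.03, -0.01, 0, 0, 0],
    [0.01, 0.03, -0.01, 0, 0, 0],
    [0.01, 0.03, 0, 0, 0, 0],
    [0.01, 0.03, 0, 0, 0, 0],
    [0.01, 0.03, 0, 0, 0, 0],
    [0.01, 0.03, 0, 0, 0, 0],
    [0.01, 0.03, 0, 0, 0, 0],
    [0.01, 0.03, 0, 0, 0, 0],
    [0.01, 0.03, 0, 0, 0, 0],
    [0.01, 0.03, 0, 0, 0, 0],
    [0.01, 0.03, 0, 0, 0, 0],
    [0.01, 0.03, 0, 0, 0, 0],
    [0, 0, 0, 0, 0, 0],
    [0, 0, 0, 0, 0, 0],
    [0, 0, 0, 0, 0, 0],
  ],
)

```text
clock: 55.45
eef_pos: [711.8, 18.1, 349.0]
tcp_rot: [-3.141, 0.0, 0.42]
contact_force: [0.1, 0.4, -0.1]
opening: 0.465
```

Run:
```python
from h import *
plan(434.3,320.7,178)
f=r.grab_frame("side"); cv2.imwrite("pics/s30.png",f["image"])
f=r.grab_frame("top"); cv2.imwrite("pics/tf.png",f["image"])
c=f["image"][210:310,180:310]
cv2.imwrite("pics/t30.png",cv2.resize(c,None,fx=6,fy=6,interpolation=cv2.INTER_CUBIC))
```

```text
t 55.45 pos [711.8  18.1 349. ] rpy [-3.141  0.     0.42 ] q1,q6 [ 0.02 -0.4 ] open 39.7 F [ 0.1  0.4 -0.1]
 tool shift now [-0.1298 -0.3895  0.171 ]  turn about tool z -0.0  shift after turn [-0.1298 -0.3895  0.171 ] norm 444.8
```

View pics/s30.png

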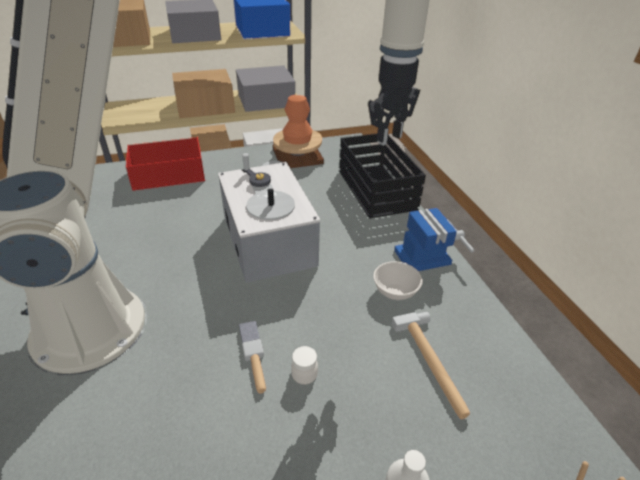

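View pics/t30.png

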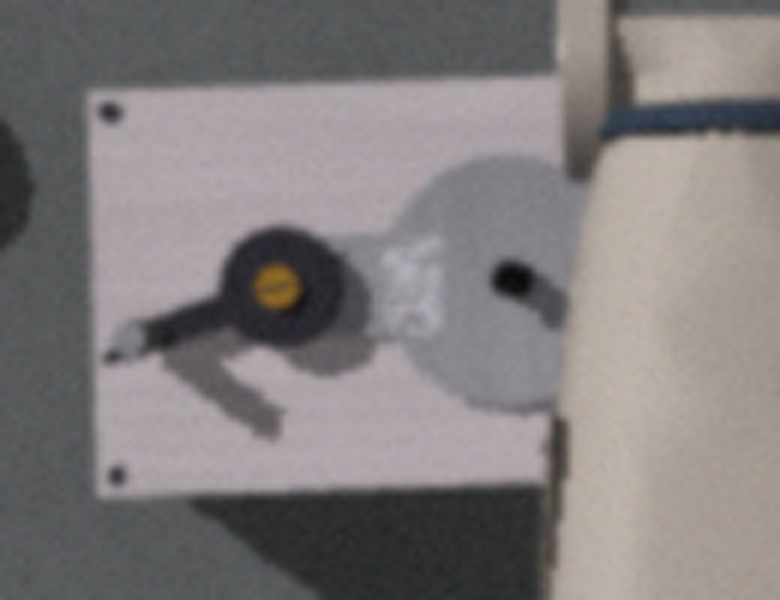

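Run:
```python
from rig import r
print(r.sign_off())
```

```text
the job is handed in; nothing more can be done
None
```

The job is handed in at about 55 s. I swung the cover open, dropped all four bronze fish I found through the port, pushed the cover home against its stop, and turned the collar onto the locked mark.

**Last checks (images and arm position; the joint angles themselves aren't reported):**
- **Fish:** none are left on the bench in either view. I did not see them inside the tumbler: after each drop the port area was clear, but the dark interior hid them.
- **Cover:** I felt the stop at about 14 N. The last pictures show it back where it started.
- **Collar:** the arm lines up with the black mark in the final top view. At release the grip stood at 112.8°, against 113.3° expected. Its measured start was about 191° rather than the nominal 193.3°, which gives a turn of roughly 1.37–1.41 rad, within the limit either way.
- **Other objects:** the jar, brush, hammer, bottle, bowl and tin look unmoved. The arm is parked well clear, with no contact force.

**What disagreed:** the fingertips sat about 20 mm higher than the reported TCP height. Because of this the first two tries on the first fish closed above it, without moving it. I corrected for the offset from then on. I saw no fish knocked aside and no slackening of the grip.

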